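# Make up the set weight of tool-steel bars on a sprung scale

### The job

Bring the load on the sprung scale up to its set weight: take tool-steel bars, wide or narrow as needed, from the sloped tray under the clear guard and lay them gently on the pan with the bar already there, until the pan's pointer comes to rest wholly between the two prongs of the fork on the scale's column. Take a bar back off if it is too much; bars you do not need stay in or go back to the tray, the bar that was on the pan stays on it, and the other things on the bench are left where they are.

Things in the scene. Friction and masses are not known exactly. Their poses are not given: they have to be found in the camera images.
- tray: White sloped stock tray, fixed, 350 mm wide (y), four lanes centred at y = -127, -42, +42, +127 mm. Origin on the table below the bars' middles; x points away from the robot, give or take its yaw. The lane floor rises 30 degrees towards -x (the robot) and is 62 mm above the table at x = 0; 6 mm high ribs part the lanes, an 8 mm lip closes the low, far end.
- guard (a point): Middle of the lower far edge of the clear guard plate over the tray (193 mm above the table, at the tray's x = +20 mm). The plate reaches 98 mm from here towards the robot, full width, 8 mm thick at its steel edge bar, on two posts at x = -68, y = +-169 mm. It blocks a vertical gripper over the bars: come in from the far side, tool leaning 30 to 35 degrees, fingertips towards the robot.
- tray_mid (a point): Point on the lane floor at the middle of the tray (x = y = 0, 62 mm above the table); axes as the tray's.
- scale: Green sprung bench scale, fixed; origin on the table under the middle of its pan, x axis pointing away from the robot (give or take yaw). Base 200 x 240 x 30 mm, with a 150 mm aluminium column on its far side at x = 125, y = 35 mm, its top 165 mm above the table.
- pan (a joint): How far the pan has sunk, m: 0 empty (pan face 165 mm above the table), 0.105 fully down. It sinks about 12 mm for each narrow bar, 24 mm for each wide one, and settles within about a second.
- pan_mid (a point): Centre of the pan's upper face, axes as the scale's. The pan is an aluminium plate 150 (x) x 260 mm (y) with a rim 6 mm high.
- pointer (a point): Tip of the pan's dark steel pointer, mid-thickness (6 mm thick), on the pan's far side; it sinks with the pan.
- fork_mid (a point): Middle of the gap between the two horizontal prongs of the fork clamped to the column, just beyond the pointer's tip. The prongs are 22 mm apart (inner faces at +-11 mm), so the 6 mm pointer lies wholly between them when its tip is within 8 mm of this point's height. Fixed during a run; its height varies.
- wide_a: Wide ground tool-steel bar, 80 long (x) x 36 wide (y) x 30 mm high, 674 g give or take 7 percent; origin at the centre of its underside. Starts in one of the tray's four lanes (which one varies), lying on the slope, its x axis pointing down the slope (away from the robot) and its lower end against the tray's lip.
- wide_b: Wide ground tool-steel bar, 80 long (x) x 36 wide (y) x 30 mm high, 674 g give or take 7 percent; origin at the centre of its underside. Starts in one of the tray's four lanes (which one varies), lying on the slope, its x axis pointing down the slope (away from the robot) and its lower end against the tray's lip.
- narrow_a: Narrow ground tool-steel bar, 80 long (x) x 18 wide (y) x 30 mm high, 337 g give or take 7 percent; origin at the centre of its underside. Starts in one of the tray's four lanes (which one varies), lying on the slope, its x axis pointing down the slope (away from the robot) and its lower end against the tray's lip.
- narrow_b: Narrow ground tool-steel bar, 80 long (x) x 18 wide (y) x 30 mm high, 337 g give or take 7 percent; origin at the centre of its underside. Starts in one of the tray's four lanes (which one varies), lying on the slope, its x axis pointing down the slope (away from the robot) and its lower end against the tray's lip.
- pan_bar: Wide bar like the others (80 x 36 x 30 mm), already lying on the pan near its +y end, x axis roughly along the scale's; origin at the centre of its underside.
- oil: Bystander: upright black oil bottle, 48 mm across, 120 high.
- screwdriver: Bystander: screwdriver lying on the bench, 190 mm long.
- wheel: Bystander: grinding wheel lying flat, 100 mm across, 22 high.
- jar: Bystander: glass jar, 52 mm across, 75 high.
- carton: Bystander: cardboard carton 80 x 120 x 50 mm.
- wrench: Bystander: wrench lying on the bench, 170 mm long.
Things that resemble listed ones, but are neither listed nor needed, are in the scene too. Leave any red look-alike of the wide_b alone.

How it is judged (in metres and radians):
On the way:
1. a bar from the tray lies on the pan, let go ((((x of wide_a in the frame of pan_mid between -0.085 and 0.085 m and y of wide_a in the frame of pan_mid between -0.135 and 0.135 m and z of wide_a in the frame of pan_mid between -0.005 and 0.08 m) and contact force between wide_a and the fingers below 0.1 N) or ((x of narrow_a in the frame of pan_mid between -0.085 and 0.085 m and y of narrow_a in the frame of pan_mid between -0.135 and 0.135 m and z of narrow_a in the frame of pan_mid between -0.005 and 0.08 m) and contact force between narrow_a and the fingers below 0.1 N) or ((x of wide_b in the frame of pan_mid between -0.085 and 0.085 m and y of wide_b in the frame of pan_mid between -0.135 and 0.135 m and z of wide_b in the frame of pan_mid between -0.005 and 0.08 m) and contact force between wide_b and the fingers below 0.1 N) or ((x of narrow_b in the frame of pan_mid between -0.085 and 0.085 m and y of narrow_b in the frame of pan_mid between -0.135 and 0.135 m and z of narrow_b in the frame of pan_mid between -0.005 and 0.08 m) and contact force between narrow_b and the fingers below 0.1 N))), for 0.2 s.
At the end, for the whole second after the job is handed in: The pan is at rest with the pointer's tip within 8 mm in height of the middle of the fork's gap; the bar that was on the pan is still on it; each of the other four bars lies either on the pan or in the tray; nothing moves (z of pointer in the frame of fork_mid between -0.008 and 0.008 m and velocity of joint pan between -0.01 and 0.01 m/s and x of pan_bar in the frame of pan_mid between -0.085 and 0.085 m and y of pan_bar in the frame of pan_mid between -0.135 and 0.135 m and z of pan_bar in the frame of pan_mid between -0.005 and 0.08 m and ((x of wide_a in the frame of pan_mid between -0.085 and 0.085 m and y of wide_a in the frame of pan_mid between -0.135 and 0.135 m and z of wide_a in the frame of pan_mid between -0.005 and 0.08 m) or (x of wide_a in the frame of tray_mid between -0.08 and 0.06 m and y of wide_a in the frame of tray_mid between -0.18 and 0.18 m and z of wide_a in the frame of tray_mid between -0.04 and 0.07 m)) and ((x of narrow_a in the frame of pan_mid between -0.085 and 0.085 m and y of narrow_a in the frame of pan_mid between -0.135 and 0.135 m and z of narrow_a in the frame of pan_mid between -0.005 and 0.08 m) or (x of narrow_a in the frame of tray_mid between -0.08 and 0.06 m and y of narrow_a in the frame of tray_mid between -0.18 and 0.18 m and z of narrow_a in the frame of tray_mid between -0.04 and 0.07 m)) and ((x of wide_b in the frame of pan_mid between -0.085 and 0.085 m and y of wide_b in the frame of pan_mid between -0.135 and 0.135 m and z of wide_b in the frame of pan_mid between -0.005 and 0.08 m) or (x of wide_b in the frame of tray_mid between -0.08 and 0.06 m and y of wide_b in the frame of tray_mid between -0.18 and 0.18 m and z of wide_b in the frame of tray_mid between -0.04 and 0.07 m)) and ((x of narrow_b in the frame of pan_mid between -0.085 and 0.085 m and y of narrow_b in the frame of pan_mid between -0.135 and 0.135 m and z of narrow_b in the frame of pan_mid between -0.005 and 0.08 m) or (x of narrow_b in the frame of tray_mid between -0.08 and 0.06 m and y of narrow_b in the frame of tray_mid between -0.18 and 0.18 m and z of narrow_b in the frame of tray_mid between -0.04 and 0.07 m)) and linear speed of each of wide_a, narrow_a, wide_b, narrow_b, pan_bar below 0.02 m/s); the robot touches nothing.
It fails at once if a bystander is pushed more than 25 mm from its place (distance of any of oil, screwdriver, wheel, jar, carton, wrench from where it was at the start of the episode above 0.025 m).
It fails at once if a bar is dropped on the pan: let go, it falls at more than 0.6 m/s (from about 20 mm or higher) (((x of wide_a in the frame of pan_mid between -0.085 and 0.085 m and y of wide_a in the frame of pan_mid between -0.135 and 0.135 m and z of wide_a in the frame of pan_mid between -0.005 and 0.08 m) and contact force between wide_a and the fingers below 0.1 N and linear speed of wide_a above 0.6 m/s) or ((x of narrow_a in the frame of pan_mid between -0.085 and 0.085 m and y of narrow_a in the frame of pan_mid between -0.135 and 0.135 m and z of narrow_a in the frame of pan_mid between -0.005 and 0.08 m) and contact force between narrow_a and the fingers below 0.1 N and linear speed of narrow_a above 0.6 m/s) or ((x of wide_b in the frame of pan_mid between -0.085 and 0.085 m and y of wide_b in the frame of pan_mid between -0.135 and 0.135 m and z of wide_b in the frame of pan_mid between -0.005 and 0.08 m) and contact force between wide_b and the fingers below 0.1 N and linear speed of wide_b above 0.6 m/s) or ((x of narrow_b in the frame of pan_mid between -0.085 and 0.085 m and y of narrow_b in the frame of pan_mid between -0.135 and 0.135 m and z of narrow_b in the frame of pan_mid between -0.005 and 0.08 m) and contact force between narrow_b and the fingers below 0.1 N and linear speed of narrow_b above 0.6 m/s)).
It also fails if it takes over 66 s, if anything falls off the work surface, if the arm or the gripper's body presses on something with over 40 N, if the wrist force passes 120 N, or if a joint passes its speed limit or range.

### The arm

A 6-joint arm with a two-finger parallel gripper is mounted at the origin on the work surface. World frame = base frame: x ahead of the robot, y to its left, z up, the work surface at z = 0. Lengths are in mm, angles in rad, forces in N, time in s.
With the tool pointing down it reaches from about 275 to 1000 mm from the base axis. Payload 8.4 kg.
Tool frame: the origin (TCP) lies midway between the tips of the shut fingers; the grasp point (between the pads) lies 19 mm behind it; z points along the fingers, y is the line along which they close (so a half turn about z gives the same grasp; the last joint's range is limited). The gripper opens to 85 mm and grips with 20 to 120 N. Pads are 22 mm wide; open, the fingers measure 114 mm over their backs; the gripper's body (76 mm by 85 mm) begins 54 mm behind the grasp point. The pads swing forward as they close: fully open they stand 13 mm farther back than shut.
Start: joints at [1.197, 0.353, 1.633, -0, 1.155, -0.002], TCP at [227.057, 582.3, 192.481] pointing down, gripper open.
Joint ranges: [-2.63, 2.63], [-0.92, 2.1], [0.06, 2.66], [-1.3, 4.44], [0, 2.69], [-3.02, 3.02]. Speed limits (rad/s): [2.22, 2.22, 2.79, 3.14, 3.14, 3.14].

### API

Orientations are given as [roll, pitch, yaw] about the fixed x, y, z axes, in that order (R = Rz(yaw) Ry(pitch) Rx(roll)).
In Python, from rig import r, imaging gives the robot as it stands. The module is installed in compiled form; this text tells all that it offers.
- The arm moves only by the tool arm_command, never from a script. Its argument "deltas" is a list of rows, each an object of numbers: "hand": the finger opening in mm, from 0 to 85.4; "tx", "ty", "tz": the shift along the tool's x, y, z in mm; "wx", "wy", "wz": the turn, a rotation vector about the tool's x, y, z in rad. A call has 1 to 8 rows; each row shifts and turns the commanded pose from where the row before left it, along the tool's axes as they then stand; what a row does not reach is not made up. A row lasts 1/8 s, in which the tool goes at most 62.5 mm and 10.7 degrees, less where a joint would pass 70% of its speed; a pose out of reach is approached as far as the arm can. A call with a gripper value outside its range is refused whole. The fingers move at their own pace and stop on an object; "squeeze" is the grip in N (left out, the last holds). Time passes only in rows, so rows that do not move let the fingers close. It gives the time, the measured TCP pose, the force, the opening and the grip force at its end, in the units of the state.
- r.sense(): the state, without advancing time (a new reading comes with each control period).
- imaging.grab_frame(name): name is "scene" or "top" or "wrist"; returns a dict with "image" (384x512x3 uint8, red, green, blue), "mtx" (3x3 intrinsics, pixels), "D" ([k1, k2, p1, p2, k3] as OpenCV has them; the pictures are not rectified), "world_to_cam" (4x4, takes a point from world to camera coordinates). Camera axes: x right, y up, looking along -z (the intrinsics and any distortion apply to the point x, -y, -z); pixel columns grow to the right and rows downward; lengths in mm; the calibration is good to about 2 mm. A picture is of the moment at which its call begins. There is no depth.
- r.sign_off(): hands the job in; it is judged then, once.
The state is a dict: "clock": time; "qpos": joint angles; "qvel": joint speeds; "joint_efforts": joint torques, N m; "eef_pos": TCP position; "tcp_rot": TCP orientation; "contact_force": force on the tool from outside, world axes, zero at the start; "wrist_torque": the same for the moment, N m; "opening": opening from 0.0 (shut) to 1.0 (fully open); "grasp_force": force on a finger pad.
Only numpy, scipy, OpenCV 4.12 (cv2) and the standard library are available. Lean on these libraries where they do the work, as an engineer would, in place of code of your own. Each camera call takes 0.05 s, during which the arm holds its last target. There are 200 camera calls.

## Working session

There is one attempt and no reset: what is moved stays moved. The work goes in short steps, Python scripts to look and compute and a tool call to move; the robot and the scene stay as the last step left them, time stands still between calls to the robot, and variables do not carry over. Pictures are saved under pics/ and viewed, at most 10 in all, crops included, and the job is handed in when it is done.

Besides the shell and the picture viewer there is one more tool, called after ">>>" in YAML: its name, and indented under it one key for each argument. arm_command: Moves the arm, as the interface text tells. Its arguments: {"type":"object","properties":{"deltas":{"type":"array"},"squeeze":{"type":"number"}},"required":["deltas"]}

```bash
mkdir -p pics; cat > h.py <<'E'
import numpy as np, cv2
from scipy.spatial.transform import Rotation as R
def ray(f,uv):
    n=cv2.undistortPoints(np.array([[uv]],float),np.array(f["mtx"]),np.array(f["D"],float))[0,0]
    W=np.array(f["world_to_cam"]);Rm=W[:3,:3];o=-Rm.T@W[:3,3]
    return o,Rm.T@np.array([n[0],-n[1],-1.])
def plane(f,uv,z):
    o,d=ray(f,uv);return o+d*(z-o[2])/d[2]
def tri(f1,p1,f2,p2):
    A=[];b=[]
    for f,p in((f1,p1),(f2,p2)):
        o,d=ray(f,p);d=d/np.linalg.norm(d);P=np.eye(3)-np.outer(d,d);A.append(P);b.append(P@o)
    return np.linalg.lstsq(np.vstack(A),np.hstack(b),rcond=None)[0]
def proj(f,X):
    W=np.array(f["world_to_cam"]);c=W[:3,:3]@np.array(X,float)+W[:3,3]
    return cv2.projectPoints(np.array([[c[0],-c[1],-c[2]]]),np.zeros(3),np.zeros(3),np.array(f["mtx"]),np.array(f["D"],float))[0].ravel()
E
python3 - <<'E'
from rig import r,imaging
import pickle,cv2
from h import *
fs={n:imaging.grab_frame(n) for n in("scene","top")}
pickle.dump(fs,open("f0.pkl","wb"))
for n,f in fs.items():
    cv2.imwrite(f"pics/{n}0.png",cv2.resize(f["image"][:,:,::-1],(800,600),interpolation=cv2.INTER_CUBIC))
    W=f["world_to_cam"];print(n,-W[:3,:3].T@W[:3,3],W[:3,:3].round(2).tolist())
s=r.sense();print(s)
E
```

```text
scene [947.85344786 272.84909591 955.5868085 ] [[-0.62, 0.78, -0.01], [-0.66, -0.52, 0.55], [0.42, 0.35, 0.84]]
top [ 438.44270661 -104.01646856 1687.67155513] [[-0.02, -1.0, -0.01], [1.0, -0.02, 0.05], [-0.05, -0.01, 1.0]]
{'clock': 0.1, 'qpos': array([ 1.19662259e+00,  3.53586964e-01,  1.63403866e+00, -1.89711330e-05,
        1.15517767e+00, -2.39988655e-03]), 'qvel': array([-0.00122547, -0.00084045, -0.00128204,  0.0011148 ,  0.00055493,
        0.00215411]), 'joint_efforts': array([ 7.40929681e-04, -6.06358767e+01, -3.42820072e+01,  1.18241819e-04,
        3.85265710e-03, -5.23724466e-06]), 'eef_pos': array([226.88282234, 581.87713828, 191.84075986]), 'tcp_rot': array([-3.14038197e+00,  1.44413259e-05,  2.76982648e+00]), 'contact_force': array([ 0.14469417, -0.07724843, -0.84970907]), 'wrist_torque': array([ 0.04563484,  0.0553592 , -0.00417654]), 'grasp_force': 0.0, 'opening': 1.000805918753676}
```

View pics/scene0.png

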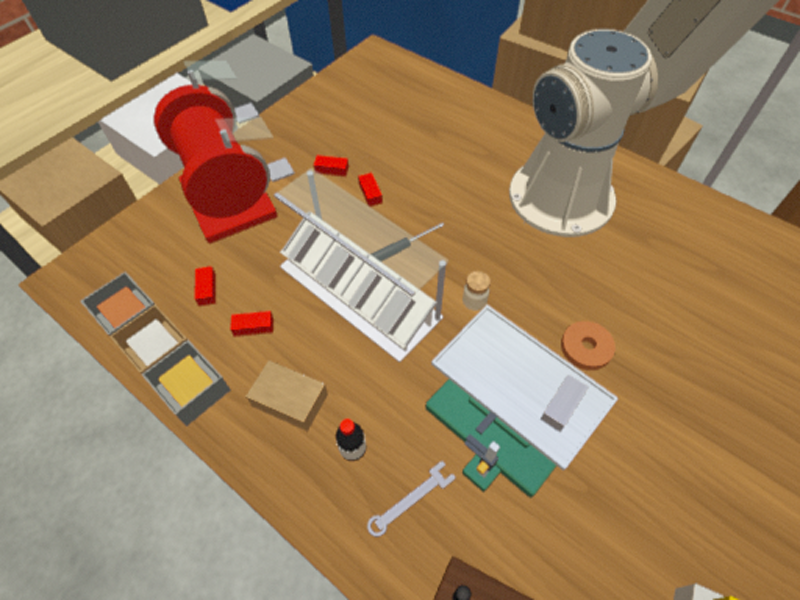

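View pics/top0.png

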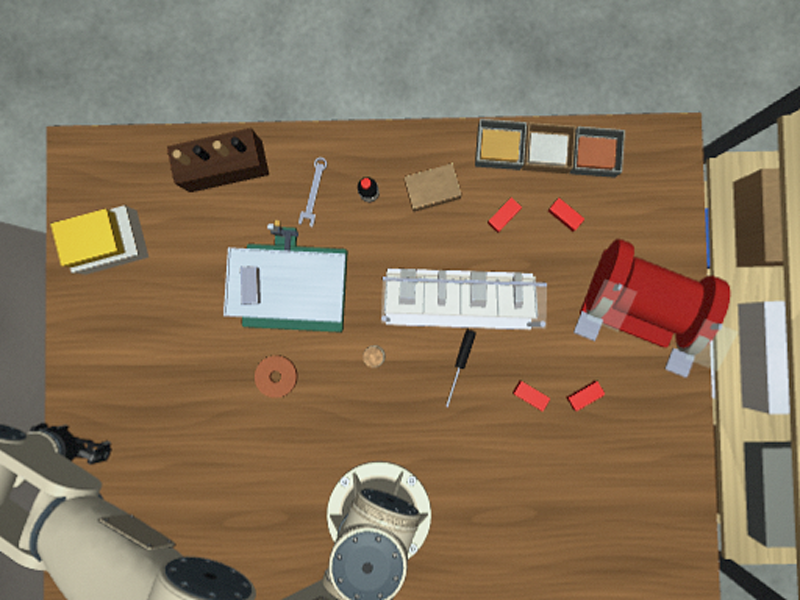

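The scene shows the white tray near (360,290) of the 800x600 picture, with bars in its lanes. The scale's pan is at (525,385), with the pointer and fork near (485,440). In the top view, the tray's bars from left (+y) are wide 408, narrow 442, wide 478, narrow 518. The pan spans x 225–346, y 248–324.

```bash
python3 - <<'E'
import pickle
from h import *
fs=pickle.load(open("f0.pkl","rb"))
def crop(n,c0,c1,r0,r1,k):
    im=fs[n]["image"][r0:r1,c0:c1,::-1];im=cv2.resize(im,None,fx=k,fy=k,interpolation=cv2.INTER_CUBIC)
    cv2.imwrite(f"pics/{n}1.png",im)
crop("scene",175,400,120,320,3); crop("top",140,355,130,230,3.7)
E
```

```text
(no output)
```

View pics/scene1.png

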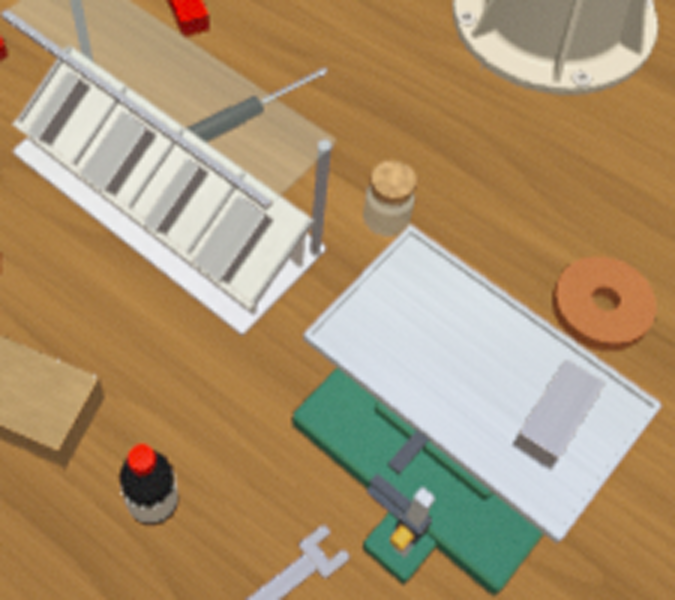

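View pics/top1.png

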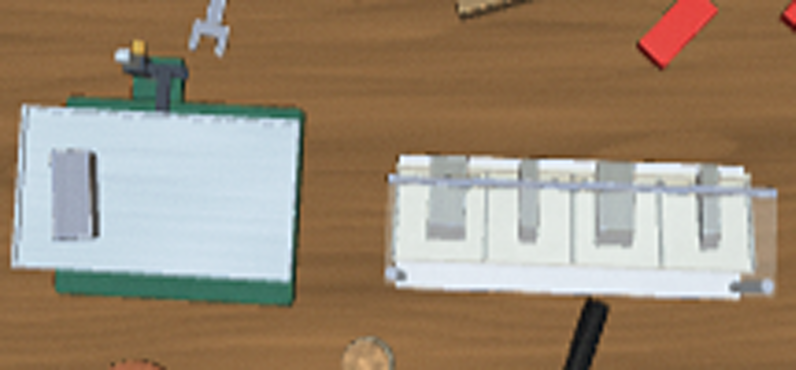

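Scene crop: the pan's corners are at (305,335), (412,228), (660,405) and (560,540). The pointer tip is near (397,468) and the fork near (395,500). In the top crop, the pan's corners are at (302,117), (292,283), (12,267) and (22,105), and the bars' tops are around (447,200), (529,205), (615,205) and (709,205).

```bash
python3 - <<'E'
import pickle
from h import *
fs=pickle.load(open("f0.pkl","rb"));S,T=fs["scene"],fs["top"]
s=lambda u,v:(175+(u+.5)/3-.5,120+(v+.5)/3-.5)
t=lambda u,v:(140+(u+.5)/3.7-.5,130+(v+.5)/3.7-.5)
P={"pan_far-y":((305,335),(302,117)),"pan_near-y":((412,228),(292,283)),"pan_near+y":((660,405),(12,267)),"pan_far+y":((560,540),(22,105)),
"tray base far+y":((243,331),(399,156)),"tray base far -y":((15,150),(745,168)),
"base far -y corner tray floor low+y":((252,307),(397,170)),
"guard far +y":((270,203),(390,178)),"guard far -y":((5,12),(777,192)),
"pointer root":((420,437),(163,110)),"fork block":((415,515),(163,68))}
for k,(a,b) in P.items(): print(k,tri(S,s(*a),T,t(*b)).round(0))
# dark pixels around pointer/fork in both
for n,f,(c0,c1,r0,r1) in (("s",S,(290,335,255,310)),("t",T,(165,195,138,165))):
    im=f["image"][r0:r1,c0:c1].astype(int);m=(im.max(2)<110)&(im.max(2)-im.min(2)<30)
    print(n,c0,r0);print("\n".join("".join("#" if x else "." for x in row) for row in m))
E
```

```text
pan_far-y [605.  56. 141.]
pan_near-y [451.  67. 134.]
pan_near+y [472. 327. 138.]
pan_far+y [623. 317. 141.]
tray base far+y [580. -31.   2.]
tray base far -y [ 560. -383.   -2.]
base far -y corner tray floor low+y [564. -31.  31.]
guard far +y [543. -30. 195.]
guard far -y [ 524. -378.  195.]
pointer root [617. 185. 133.]
fork block [660. 205.  76.]
s 290 255
.............................................
.............................................
.............................................
.............................................
.............................................
.............................................
.............................................
.............................................
.............................................
.............................................
.....................##......................
.....................#.....#.................
..........................#..................
.........................##..................
...................#....##...................
...................#....#....................

[... 1940 characters left out ...]
..................
..............................
..........#...................
..........######..............
..........###.##........#.....
........#############...#.....
........##################....
.........#################....
...........###############....
...............######...#.....
.................####...#.....
.................####...#.....
.................####...#.....
.................####...#.....
##...............####...#.....
.................####...#.....
.................####.........
.................####.........
..............................
..............................
..............................
..............................
..............................
```

```bash
cat >> h.py <<'E'
def Rz(a): return R.from_euler("z",a).as_matrix()
TO=np.array([513.5,-203,0]);TY=-.055;PO=np.array([538,192,0]);PY=-.069
def rot(lean,yaw): # tool z leaning, y along local y
    c,s=np.cos(lean),np.sin(lean)
    return Rz(yaw)@np.array([[-c,0,-s],[0,1,0],[s,0,-c]])
def go(p,Rt,pos,Rc): # (rotvec of turn), (shift after turn, in target axes)
    w=R.from_matrix(Rc.T@Rt).as_rotvec();d=Rt.T@(np.array(p)-pos)
    return w.round(3),d.round(1)
def cur():
    from rig import r
    s=r.sense();return s["eef_pos"],R.from_euler("xyz",s["tcp_rot"]).as_matrix(),s
def tray(x,y,z): return TO+Rz(TY)@np.array([x,y,z])
def pan(x,y,z): return PO+Rz(PY)@np.array([x,y,z])
LEAN=np.radians(33)
def grasp(y,s=8,n=4,back=0):
    p=np.array([s*.866,y,62-s*.5])+n*np.array([.5,0,.866])+back*np.array([np.sin(LEAN),0,np.cos(LEAN)])
    return tray(*p)
E
python3 - <<'E'
import pickle
from h import *
T=pickle.load(open("f0.pkl","rb"))["top"]
t=lambda u,v:(140+(u+.5)/3.7-.5,130+(v+.5)/3.7-.5)
for u,v in((447,198),(529,203),(615,203),(709,205)):
    print((Rz(TY).T@(plane(T,t(u,v),88)-TO)).round(1))
p,Rc,s=cur();print("panbar",(Rz(PY).T@(plane(T,t(74,195),171)-PO)).round(1))
Rt=rot(LEAN,TY)
g=grasp(127);q=grasp(127,back=170);print(g,q)
hi=[p[0],p[1],340]
print(go(hi,Rt,p,Rc),Rt.T@(q-np.array(hi)),Rt.T@(g-q))
E
```

```text
[ 11.4 122.9  88. ]
[ 9.4 43.6 88. ]
[ 12.3 -39.2  88. ]
[  13.6 -129.8   88. ]
panbar [ -6.5  67.5 171. ]
[529.39597873 -76.68283155  61.464     ] [621.84460967 -81.77263951 204.03799655]
(array([ 0.09 ,  0.571, -0.308]), array([  80.7,    0. , -124.3])) [-435.38882559 -640.93431252 -120.6287072 ] [ 1.17792191e-14 -1.21998261e-14  1.70000000e+02]
```

>>> arm_command:
  deltas:
    - {"tz": -50,"hand": 58}
    - {"tz": -50}
    - {"tz": -48}
    - {"wx": 0.022,"wy": 0.143,"wz": -0.077}
    - {"wx": 0.022,"wy": 0.143,"wz": -0.077}
    - {"wx": 0.023,"wy": 0.143,"wz": -0.077}
    - {"wx": 0.023,"wy": 0.142,"wz": -0.077}

```text
schema error: expected keys hand, tx, ty, tz, wx, wy, wz
```

>>> arm_command:
  deltas:
    - {"tx": -31,"ty": -45.8,"tz": -8.6}
    - {"tx": -31,"ty": -45.8,"tz": -8.6}
    - {"tx": -31,"ty": -45.8,"tz": -8.6}
    - {"tx": -31,"ty": -45.8,"tz": -8.6}
    - {"tx": -31,"ty": -45.8,"tz": -8.6}
    - {"tx": -31,"ty": -45.8,"tz": -8.6}
    - {"tx": -31,"ty": -45.8,"tz": -8.6}
    - {"tx": -31,"ty": -45.8,"tz": -8.6}

```text
schema error: expected keys hand, tx, ty, tz, wx, wy, wz
```

```bash
python3 - <<'E'
from h import *
p,Rc,s=cur();print(p,s["tcp_rot"],s["clock"],go(grasp(125,back=170),rot(LEAN,TY),p,Rc))
E
```

```text
[226.88282234 581.87713828 191.84075986] [-3.14038197e+00  1.44413259e-05  2.76982648e+00] 0.1 (array([ 0.09 ,  0.571, -0.308]), array([-354.7, -642.9, -244.9]))
```

All keys are needed in every row.

>>> arm_command:
  deltas:
    - {"hand": 58,"tx": 0,"ty": 0,"tz": -50,"wx": 0,"wy": 0,"wz": 0}
    - {"hand": 58,"tx": 0,"ty": 0,"tz": -50,"wx": 0,"wy": 0,"wz": 0}
    - {"hand": 58,"tx": 0,"ty": 0,"tz": -48,"wx": 0,"wy": 0,"wz": 0}
    - {"hand": 58,"tx": 0,"ty": 0,"tz": 0,"wx": 0.022,"wy": 0.143,"wz": -0.077}
    - {"hand": 58,"tx": 0,"ty": 0,"tz": 0,"wx": 0.022,"wy": 0.143,"wz": -0.077}
    - {"hand": 58,"tx": 0,"ty": 0,"tz": 0,"wx": 0.023,"wy": 0.143,"wz": -0.077}
    - {"hand": 58,"tx": 0,"ty": 0,"tz": 0,"wx": 0.023,"wy": 0.142,"wz": -0.077}

```text
clock: 0.98
eef_pos: [227.4, 582.2, 341.0]
tcp_rot: [3.137, -0.58, 3.091]
contact_force: [0.1, -0.3, -0.3]
opening: 0.677
grasp_force: 0.0
```

>>> arm_command:
  deltas:
    - {"hand": 58,"tx": -31,"ty": -45.8,"tz": -8.6,"wx": 0,"wy": 0,"wz": 0}
    - {"hand": 58,"tx": -31,"ty": -45.8,"tz": -8.6,"wx": 0,"wy": 0,"wz": 0}
    - {"hand": 58,"tx": -31,"ty": -45.8,"tz": -8.6,"wx": 0,"wy": 0,"wz": 0}
    - {"hand": 58,"tx": -31,"ty": -45.8,"tz": -8.6,"wx": 0,"wy": 0,"wz": 0}
    - {"hand": 58,"tx": -31,"ty": -45.8,"tz": -8.6,"wx": 0,"wy": 0,"wz": 0}
    - {"hand": 58,"tx": -31,"ty": -45.8,"tz": -8.6,"wx": 0,"wy": 0,"wz": 0}
    - {"hand": 58,"tx": -31,"ty": -45.8,"tz": -8.6,"wx": 0,"wy": 0,"wz": 0}
    - {"hand": 58,"tx": -31,"ty": -45.8,"tz": -8.6,"wx": 0,"wy": 0,"wz": 0}

```text
clock: 1.98
eef_pos: [452.6, 201.4, 262.2]
tcp_rot: [3.14, -0.576, 3.087]
contact_force: [1.3, 0.3, -0.2]
opening: 0.679
grasp_force: 0.0
```

```bash
python3 - <<'E'
from h import *
p,Rc,s=cur();print(p,s["tcp_rot"],s["clock"],go(grasp(125,back=170),rot(LEAN,TY),p,Rc))
E
```

```text
[452.64086365 201.38403086 262.17712934] [ 3.14017146 -0.57590092  3.08732331] 1.975 (array([0.001, 0.   , 0.001]), array([-186.4, -275.4,  -51.7]))
```

>>> arm_command:
  deltas:
    - {"hand": 58,"tx": -31,"ty": -46,"tz": -8.6,"wx": 0,"wy": 0,"wz": 0}
    - {"hand": 58,"tx": -31,"ty": -46,"tz": -8.6,"wx": 0,"wy": 0,"wz": 0}
    - {"hand": 58,"tx": -31,"ty": -46,"tz": -8.6,"wx": 0,"wy": 0,"wz": 0}
    - {"hand": 58,"tx": -31,"ty": -46,"tz": -8.6,"wx": 0,"wy": 0,"wz": 0}
    - {"hand": 58,"tx": -31,"ty": -46,"tz": -8.6,"wx": 0,"wy": 0,"wz": 0}
    - {"hand": 58,"tx": -30,"ty": -40,"tz": -8.6,"wx": 0,"wy": 0,"wz": 0}
    - {"hand": 58,"tx": 0,"ty": 0,"tz": 0,"wx": 0,"wy": 0,"wz": 0}

```text
clock: 2.85
eef_pos: [620.6, -79.6, 202.8]
tcp_rot: [3.141, -0.577, 3.084]
contact_force: [0.7, 0.9, -0.5]
opening: 0.681
grasp_force: 0.0
```

```bash
python3 - <<'E'
from h import *
from rig import imaging
import pickle
p,Rc,s=cur();print(p,s["tcp_rot"],s["clock"],go(grasp(125,back=170),rot(LEAN,TY),p,Rc))
f=imaging.grab_frame("wrist");pickle.dump(f,open("w1.pkl","wb"))
W=f["world_to_cam"];print(-W[:3,:3].T@W[:3,3])
im=cv2.resize(f["image"],(800,600),interpolation=cv2.INTER_CUBIC)[:,:,::-1].copy()
# predicted TCP at grasp for lane y, and bar top corners
for y,h in((125,18),(42,9)):
    for sx in(-40,40):
        for sy in(-h,h):
            X=tray(sx*.866+15,y+sy,62-sx*.5+26); u=(proj(f,X)+.5)*800/512-.5
            cv2.circle(im,tuple(int(round(a)) for a in u),3,(0,0,255),-1)
cv2.imwrite("pics/w1.png",im)
E
```

```text
[620.64930346 -79.64003902 202.75522805] [ 3.14089152 -0.57733907  3.08354753] 2.85 (array([ 0.002, -0.001, -0.003]), array([-0.4, -4.1, -1.8]))
[656.03829353 -81.80120687 393.52589819]
```

View pics/w1.png

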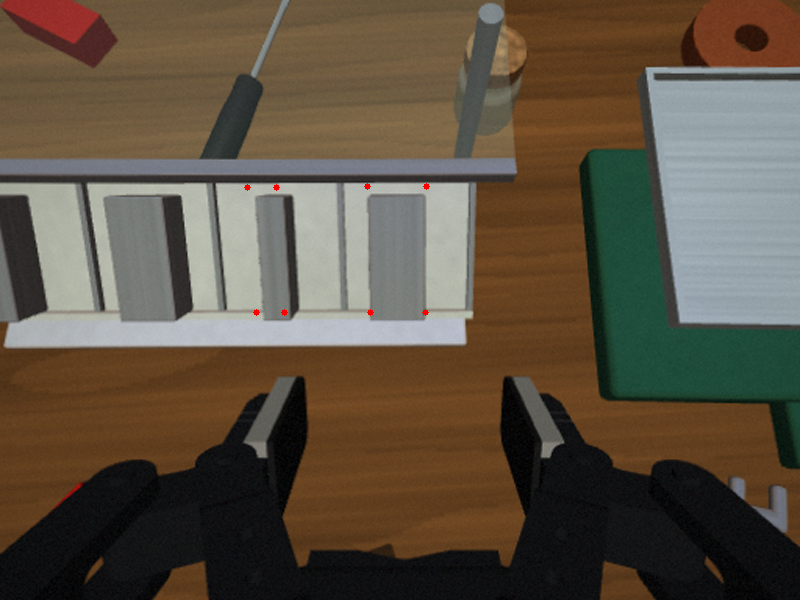

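The wrist view shows the wide bar in the +y lane at cols 369–427, rows 195–320. It matches my prediction in y and lies about 5 mm farther downslope. The next narrow bar sits about 5 mm towards +y of its lane's middle.

>>> arm_command:
  deltas:
    - {"hand": 58,"tx": -4.4,"ty": -4,"tz": 45,"wx": 0,"wy": 0,"wz": 0}
    - {"hand": 58,"tx": 0,"ty": 0,"tz": 50,"wx": 0,"wy": 0,"wz": 0}
    - {"hand": 58,"tx": 0,"ty": 0,"tz": 40,"wx": 0,"wy": 0,"wz": 0}
    - {"hand": 58,"tx": 0,"ty": 0,"tz": 23,"wx": 0,"wy": 0,"wz": 0}
    - {"hand": 58,"tx": 0,"ty": 0,"tz": 10,"wx": 0,"wy": 0,"wz": 0}
    - {"hand": 58,"tx": 0,"ty": 0,"tz": 0,"wx": 0,"wy": 0,"wz": 0}

```text
clock: 3.65
eef_pos: [532.3, -74.9, 61.9]
tcp_rot: [3.14, -0.576, 3.088]
contact_force: [-0.8, 0.3, -0.0]
opening: 0.678
grasp_force: 0.0
```

>>> arm_command:
  deltas:
    - {"hand": 20,"tx": 0,"ty": 0,"tz": 0,"wx": 0,"wy": 0,"wz": 0}
    - {"hand": 20,"tx": 0,"ty": 0,"tz": 0,"wx": 0,"wy": 0,"wz": 0}
    - {"hand": 20,"tx": 0,"ty": 0,"tz": 0,"wx": 0,"wy": 0,"wz": 0}
    - {"hand": 20,"tx": 0,"ty": 0,"tz": 0,"wx": 0,"wy": 0,"wz": 0}
  squeeze: 60

```text
clock: 4.15
eef_pos: [532.6, -75.6, 61.8]
tcp_rot: [3.14, -0.575, 3.087]
contact_force: [-0.2, -0.7, 0.1]
opening: 0.23
grasp_force: 0.0
```

```bash
python3 - <<'E'
from h import *
from rig import imaging
f=imaging.grab_frame("wrist");g=imaging.grab_frame("scene")
a=cv2.resize(f["image"],(512,384))[:,:,::-1]
b=cv2.resize(g["image"][120:260,165:325],(288,252),interpolation=cv2.INTER_CUBIC)[:,:,::-1]
c=np.zeros((384,800,3),np.uint8);c[:,:512]=a;c[:252,512:]=b
cv2.imwrite("pics/w2.png",c)
E
```

```text
(no output)
```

View pics/w2.png

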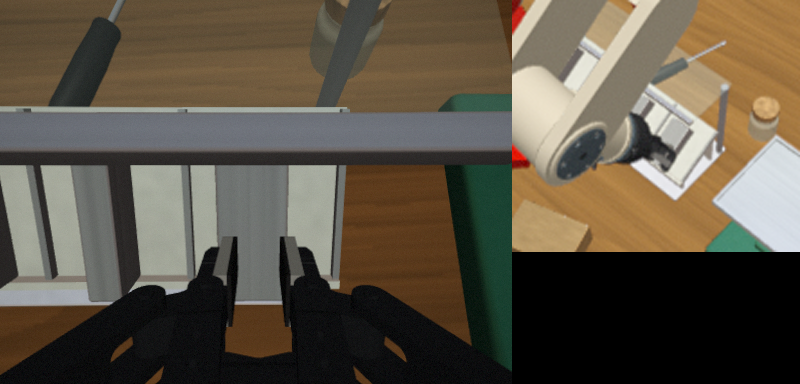

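The fingers closed to 20 mm over the wide bar without touching it; the bar spans cols 217–288 and the tips are near (232,240) and (285,240). So the tool is too high. I'll triangulate the bar from the two wrist views.

```bash
python3 - <<'E'
from h import *
from rig import imaging
import pickle
w=pickle.load(open("w1.pkl","rb"));f=imaging.grab_frame("wrist");pickle.dump(f,open("w2.pkl","wb"))
p,Rc,s=cur();print("tcp px",proj(f,p),proj(w,[620.6,-79.6,202.8]))
k=512/800
for n,a,b in(("bar low+y",(425,320),(288,300)),("bar low-y",(370,320),(217,300)),("narrow low +y",(292,320),(131,299)),("rib low",(343,311),(191,279)),("base front right",(466,346),(339,304))):
    X=tri(w,((a[0]+.5)*k-.5,(a[1]+.5)*k-.5),f,b);print(n,X.round(1),(Rz(TY).T@(X-TO)).round(1))
# base edge at z~5 from w1 
print(Rz(TY).T@(plane(w,(466*k,346*k),8)-TO))
E
```

```text
tcp px [258.36468156 224.19534738] [258.4417875  224.09048555]
bar low+y [575.3 -62.4  63.7] [ 53.9 143.7  63.7]
bar low-y [573.2 -99.7  64.1] [ 53.9 106.4  64.1]
narrow low +y [ 569.3 -150.5   56.9] [52.8 55.5 56.9]
rib low [ 560.5 -118.7   42.9] [42.3 86.7 42.9]
base front right [583.1 -27.1  13.5] [ 59.8 179.5  13.5]
[ 60.85325407 176.49648422   8.        ]
```

```bash
python3 - <<'E'
from h import *
import pickle
f=pickle.load(open("w2.pkl","rb"));w=pickle.load(open("w1.pkl","rb"))
W=f["world_to_cam"];p,Rc,s=cur();print(p,s["clock"],s["grasp_force"],s["opening"],s["contact_force"])
T2=W@np.r_[p,1];print("tcp cam",T2[:3],f["mtx"][0])
X=tray(12.1+13,125,86);print("bar top cam",(W@np.r_[X,1])[:3],proj(f,X))
# tool axis pts
for b in(0,10,20,30,40):
  q=p-Rc[:,2]*b; print(b,[proj(f,q+Rc[:,1]*y+Rc[:,0]*x).round(0).tolist() for x in(-11,11) for y in (-10,10)])
for n,c in(("w1",w),("w2",f)):
  print(n,[proj(c,tray(.866*sx+15,125+sy,62-.5*sx+26)).round(0).tolist() for sx in(5,45) for sy in(-18,18)])
E
```

```text
[532.41892547 -75.55948801  61.65112882] 4.3 0.0 0.23250468546616282 [-0.83522709  0.03165053  0.8932475 ]
tcp cam [ 1.30586218e-01 -1.89001509e+01 -1.93150860e+02] [330.15524167   0.         258.14142167]
bar top cam [  -3.14705367  -24.8876378  -166.10034119] [251.88291808 241.37595911]
0 [[242.0, 241.0], [275.0, 241.0], [241.0, 206.0], [276.0, 206.0]]
10 [[241.0, 249.0], [276.0, 249.0], [240.0, 213.0], [277.0, 213.0]]
20 [[240.0, 258.0], [277.0, 258.0], [239.0, 219.0], [278.0, 219.0]]
30 [[239.0, 267.0], [278.0, 267.0], [238.0, 227.0], [279.0, 227.0]]
40 [[237.0, 278.0], [279.0, 278.0], [237.0, 236.0], [280.0, 236.0]]
w1 [[236.0, 166.0], [272.0, 165.0], [237.0, 204.0], [272.0, 204.0]]
w2 [[217.0, 230.0], [287.0, 230.0], [219.0, 300.0], [286.0, 300.0]]
```

By the camera's depth, the fingertips stand about 40 mm short of the reported TCP. I'll reopen and advance slowly.

>>> arm_command:
  deltas:
    - {"hand": 58,"tx": 0,"ty": 0,"tz": 0,"wx": 0,"wy": 0,"wz": 0}
    - {"hand": 58,"tx": 0,"ty": 0,"tz": 0,"wx": 0,"wy": 0,"wz": 0}
    - {"hand": 58,"tx": 0,"ty": 0,"tz": 0,"wx": 0,"wy": 0,"wz": 0}
    - {"hand": 58,"tx": 0,"ty": 0,"tz": 8,"wx": 0,"wy": 0,"wz": 0}
    - {"hand": 58,"tx": 0,"ty": 0,"tz": 8,"wx": 0,"wy": 0,"wz": 0}
    - {"hand": 58,"tx": 0,"ty": 0,"tz": 6,"wx": 0,"wy": 0,"wz": 0}
    - {"hand": 58,"tx": 0,"ty": 0,"tz": 0,"wx": 0,"wy": 0,"wz": 0}

```text
clock: 5.18
eef_pos: [519.7, -74.8, 42.7]
tcp_rot: [3.14, -0.577, 3.087]
contact_force: [0.0, -0.6, -0.1]
opening: 0.682
grasp_force: 0.0
```

>>> arm_command:
  deltas:
    - {"hand": 58,"tx": 0,"ty": 0,"tz": 4,"wx": 0,"wy": 0,"wz": 0}
    - {"hand": 58,"tx": 0,"ty": 0,"tz": 4,"wx": 0,"wy": 0,"wz": 0}
    - {"hand": 58,"tx": 0,"ty": 0,"tz": 0,"wx": 0,"wy": 0,"wz": 0}

```text
clock: 5.55
eef_pos: [515.7, -74.5, 36.3]
tcp_rot: [3.14, -0.576, 3.087]
contact_force: [-0.5, -0.3, -0.4]
opening: 0.682
grasp_force: 0.0
```

>>> arm_command:
  deltas:
    - {"hand": 20,"tx": 0,"ty": 0,"tz": 0,"wx": 0,"wy": 0,"wz": 0}
    - {"hand": 20,"tx": 0,"ty": 0,"tz": 0,"wx": 0,"wy": 0,"wz": 0}
    - {"hand": 20,"tx": 0,"ty": 0,"tz": 0,"wx": 0,"wy": 0,"wz": 0}
    - {"hand": 20,"tx": 0,"ty": 0,"tz": 0,"wx": 0,"wy": 0,"wz": 0}
  squeeze: 60

```text
clock: 6.05
eef_pos: [516.6, -75.4, 37.0]
tcp_rot: [3.141, -0.574, 3.087]
contact_force: [1.2, -4.5, 5.8]
opening: 0.406
grasp_force: 62.0
```

Gripped: opening about 35 mm, 62 N. Next I lift it out along the tool axis.

>>> arm_command:
  deltas:
    - {"hand": 20,"tx": 2,"ty": 0,"tz": -12,"wx": 0,"wy": 0,"wz": 0}
    - {"hand": 20,"tx": 0,"ty": 0,"tz": -30,"wx": 0,"wy": 0,"wz": 0}
    - {"hand": 20,"tx": 0,"ty": 0,"tz": -45,"wx": 0,"wy": 0,"wz": 0}
    - {"hand": 20,"tx": 0,"ty": 0,"tz": -45,"wx": 0,"wy": 0,"wz": 0}
    - {"hand": 20,"tx": 0,"ty": 0,"tz": -40,"wx": 0,"wy": 0,"wz": 0}
    - {"hand": 20,"tx": 0,"ty": 0,"tz": -20,"wx": 0,"wy": 0,"wz": 0}

```text
clock: 6.8
eef_pos: [620.4, -80.0, 200.1]
tcp_rot: [3.139, -0.573, 3.088]
contact_force: [0.1, -0.3, -8.0]
opening: 0.406
grasp_force: 61.4
```

```bash
python3 - <<'E'
from h import *
p,Rc,s=cur();Rt=rot(np.radians(3),PY)
# bar centre rel. to TCP when level: grasp offset. TCP tray-frame at grasp
g=Rz(TY).T@(np.array([516.6,-75.4,37.0])-TO);b=np.array([5*.866,125,62-2.5])
Rg=rot(LEAN,TY);off=Rg.T@Rz(TY)@(b-g);print("bar underside centre in tool",off)
tgt=pan(0,5,0)+[0,0,220]-Rt@off
print(p,s["grasp_force"],s["opening"],go(tgt,Rt,p,Rc), s["clock"], "release z(141):",141-(Rt@off)[2])
E
```

```text
bar underside centre in tool [  5.33605909  -2.5774677  -23.3628968 ]
[620.43634835 -79.99865879 200.07672452] 61.365755796432495 0.40641154646527006 (array([-0.002, -0.52 ,  0.014]), array([ 96.6, 273.2,   8.8])) 6.8 release z(141): 117.38985348404151
```

>>> arm_command:
  deltas:
    - {"hand": 20,"tx": 0,"ty": 0,"tz": 0,"wx": 0,"wy": -0.173,"wz": 0.005}
    - {"hand": 20,"tx": 0,"ty": 0,"tz": 0,"wx": 0,"wy": -0.173,"wz": 0.005}
    - {"hand": 20,"tx": 0,"ty": 0,"tz": 0,"wx": 0,"wy": -0.173,"wz": 0.005}
    - {"hand": 20,"tx": 19,"ty": 54,"tz": 0,"wx": 0,"wy": 0,"wz": 0}
    - {"hand": 20,"tx": 19,"ty": 54,"tz": 0,"wx": 0,"wy": 0,"wz": 0}
    - {"hand": 20,"tx": 19,"ty": 54,"tz": 0,"wx": 0,"wy": 0,"wz": 0}
    - {"hand": 20,"tx": 20,"ty": 54,"tz": 0,"wx": 0,"wy": 0,"wz": 0}
    - {"hand": 20,"tx": 20,"ty": 54,"tz": 0,"wx": 0,"wy": 0,"wz": 0}

```text
clock: 7.8
eef_pos: [539.0, 197.5, 202.9]
tcp_rot: [-3.138, -0.059, 3.072]
contact_force: [1.3, -0.5, -7.0]
opening: 0.404
grasp_force: 61.7
```

>>> arm_command:
  deltas:
    - {"hand": 20,"tx": 0,"ty": 0,"tz": 20,"wx": 0,"wy": 0,"wz": 0}
    - {"hand": 20,"tx": 0,"ty": 0,"tz": 20,"wx": 0,"wy": 0,"wz": 0}
    - {"hand": 20,"tx": 0,"ty": 0,"tz": 0,"wx": 0,"wy": 0,"wz": 0}

```text
clock: 8.18
eef_pos: [536.2, 195.5, 161.5]
tcp_rot: [-3.137, -0.061, 3.073]
contact_force: [0.7, 0.2, -7.4]
opening: 0.406
grasp_force: 62.2
```

```bash
python3 - <<'E'
from h import *
from rig import imaging
import pickle
p,Rc,s=cur();Rt=rot(np.radians(3),PY)
print(p,s["clock"],s["contact_force"],go(pan(0,5,0)+[0,0,141]-Rt@[5.3,0,-23.4],Rt,p,Rc))
f=imaging.grab_frame("wrist");g=imaging.grab_frame("scene");pickle.dump((f,g),open("w3.pkl","wb"))
b=cv2.resize(g["image"][180:315,265:403],(390,384),interpolation=cv2.INTER_CUBIC)[:,:,::-1]
a=cv2.resize(f["image"],(400,300))[:,:,::-1]
c=np.zeros((384,790,3),np.uint8);c[:300,:400]=a;c[:,400:]=b
cv2.imwrite("pics/w3.png",c)
E
```

```text
[536.19998857 195.48838519 161.49779327] 8.175 [ 0.66267948  0.23957818 -7.41269195] (array([-0.005, -0.009,  0.   ]), array([-8.4,  1.6, 43.8]))
```

View pics/w3.png

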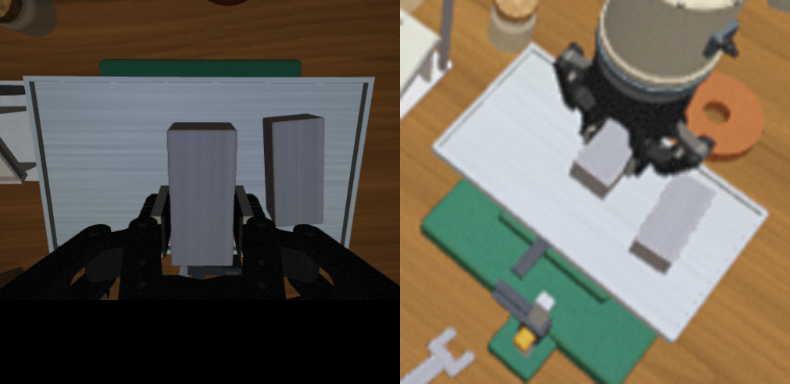

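The bar is held over the pan at (200,195), clear of pan_bar at (295,170). The pointer and fork show at lower centre. Now I lower it.

>>> arm_command:
  deltas:
    - {"hand": 20,"tx": -6,"ty": -3,"tz": 18,"wx": 0,"wy": 0,"wz": 0}
    - {"hand": 20,"tx": 0,"ty": 0,"tz": 14,"wx": 0,"wy": 0,"wz": 0}
    - {"hand": 20,"tx": 0,"ty": 0,"tz": 4,"wx": 0,"wy": 0,"wz": 0}
    - {"hand": 20,"tx": 0,"ty": 0,"tz": 0,"wx": 0,"wy": 0,"wz": 0}
    - {"hand": 20,"tx": 0,"ty": 0,"tz": 0,"wx": 0,"wy": 0,"wz": 0}

```text
clock: 8.9
eef_pos: [542.6, 192.4, 127.4]
tcp_rot: [-3.139, -0.056, 3.072]
contact_force: [-0.3, -0.2, -7.4]
opening: 0.404
grasp_force: 62.1
```

>>> arm_command:
  deltas:
    - {"hand": 20,"tx": 0,"ty": 0,"tz": 5,"wx": 0,"wy": 0,"wz": 0}
    - {"hand": 20,"tx": 0,"ty": 0,"tz": 5,"wx": 0,"wy": 0,"wz": 0}
    - {"hand": 20,"tx": 0,"ty": 0,"tz": 3,"wx": 0,"wy": 0,"wz": 0}
    - {"hand": 20,"tx": 0,"ty": 0,"tz": 0,"wx": 0,"wy": 0,"wz": 0}
    - {"hand": 20,"tx": 0,"ty": 0,"tz": 0,"wx": 0,"wy": 0,"wz": 0}

```text
clock: 9.52
eef_pos: [541.6, 192.3, 114.1]
tcp_rot: [-3.138, -0.056, 3.072]
contact_force: [-0.1, 0.5, -6.5]
opening: 0.404
grasp_force: 62.3
```

>>> arm_command:
  deltas:
    - {"hand": 20,"tx": 0,"ty": 0,"tz": 5,"wx": 0,"wy": 0,"wz": 0}
    - {"hand": 20,"tx": 0,"ty": 0,"tz": 5,"wx": 0,"wy": 0,"wz": 0}
    - {"hand": 20,"tx": 0,"ty": 0,"tz": 4,"wx": 0,"wy": 0,"wz": 0}
    - {"hand": 20,"tx": 0,"ty": 0,"tz": 0,"wx": 0,"wy": 0,"wz": 0}
    - {"hand": 20,"tx": 0,"ty": 0,"tz": 0,"wx": 0,"wy": 0,"wz": 0}

```text
clock: 10.15
eef_pos: [540.9, 192.3, 100.3]
tcp_rot: [-3.138, -0.056, 3.072]
contact_force: [1.8, -0.5, -2.1]
opening: 0.409
grasp_force: 62.7
```

>>> arm_command:
  deltas:
    - {"hand": 50,"tx": 0,"ty": 0,"tz": 0,"wx": 0,"wy": 0,"wz": 0}
    - {"hand": 50,"tx": 0,"ty": 0,"tz": 0,"wx": 0,"wy": 0,"wz": 0}
    - {"hand": 50,"tx": 0,"ty": 0,"tz": -15,"wx": 0,"wy": 0,"wz": 0}
    - {"hand": 50,"tx": 0,"ty": 0,"tz": -40,"wx": 0,"wy": 0,"wz": 0}
    - {"hand": 50,"tx": 0,"ty": 0,"tz": -50,"wx": 0,"wy": 0,"wz": 0}
    - {"hand": 50,"tx": 0,"ty": 0,"tz": 0,"wx": 0,"wy": 0,"wz": 0}

```text
clock: 10.9
eef_pos: [549.6, 193.1, 210.3]
tcp_rot: [-3.142, -0.049, 3.072]
contact_force: [0.1, -0.4, -1.2]
opening: 0.582
grasp_force: 0.0
```

```bash
python3 - <<'E'
from h import *
from rig import imaging
import pickle
p,Rc,s=cur();print(p,s["clock"])
# next narrow lane +46, tip tweak: TCP 25 below as in last grasp
Rt=rot(LEAN,TY);q=grasp(46.5,s=12,n=-24,back=190);print(q)
w=Rc.T@Rt;print(R.from_matrix(w).as_rotvec(), Rt.T@(q-p), Rc.T@(q-p))
f=imaging.grab_frame("scene");t=imaging.grab_frame("top");pickle.dump((f,t),open("s4.pkl","wb"))
b=cv2.resize(f["image"][240:315,275:375],(800,600),interpolation=cv2.INTER_CUBIC)[:,:,::-1]
cv2.imwrite("pics/s4.png",b)
E
```

```text
[549.5597754  193.13350445 210.26089944] 10.9
[ 617.77558274 -162.170527    194.56340791]
[ 0.00437642  0.52723924 -0.01368465] [ -82.05435261 -351.01679143  -34.56960695] [ -93.27564085 -349.73612497   11.18302697]
```

View pics/s4.png

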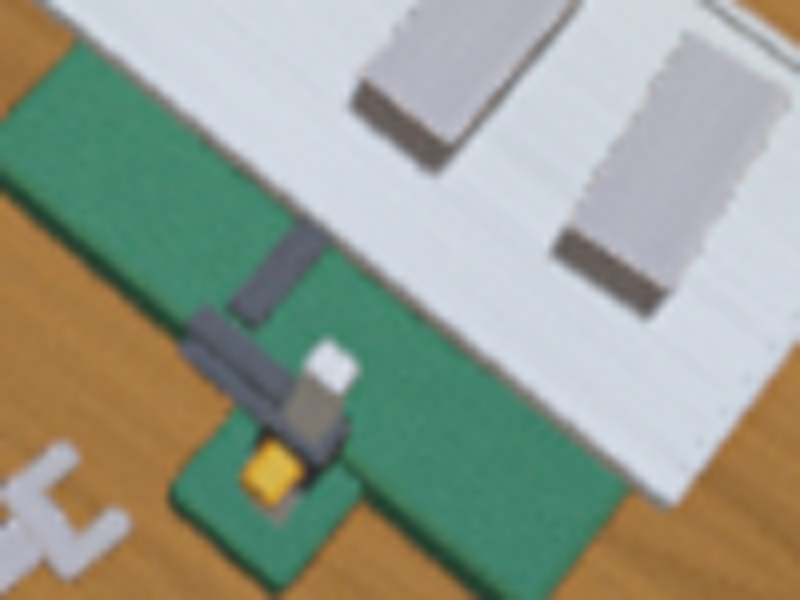

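The two bars lie on the pan. The pointer's tip is at about (245,312), still above the fork, whose upper prong's free end is near (205,307)–(183,337). I'll put numbers on that.

```bash
python3 - <<'E'
from h import *
import pickle
f,t=pickle.load(open("s4.pkl","rb"));f0=pickle.load(open("f0.pkl","rb"))
c=lambda u,v:(275+(u+.5)/8-.5,240+(v+.5)/8-.5)
sc=lambda X:(Rz(PY).T@(X-PO)).round(1)
for r_,lab in((t,"now"),(f0["top"],"start")):
    im=r_["image"][140:166,165:196].max(2);print(lab);print("\n".join(" ".join("%3d"%v for v in row) for row in im[4:22,6:28]))
for x in(90,95,100,105,110,115):
    # project pointer/fork hypotheses (scale y 0?) 
    print(x,[(proj(t,pan(x,y,90))).round(1).tolist() for y in(0,35)])
# intersect scene rays with vertical planes scale-x = const
def vx(f,uv,x):
    o,d=ray(f,uv);o=Rz(PY).T@(o-PO);d=Rz(PY).T@d;return (o+d*(x-o[0])/d[0]).round(1)
for x in(95,100,105,110): print(x,"tip",vx(f,c(245,310),x),"prong -x edge top free",vx(f,c(205,307),x),"prong +x",vx(f,c(184,337),x))
print("pan far edge",[vx(f,c(u,v),75) for u,v in((670,508),(330,235),(45,5))])
E
```

```text
now
 55 156 230 205  97 139 155 145  86 139 139 138 138 137 139 137 138 138 135 139 134 125
 28 139 242 206  81  90  96  85  50  85 108 103  99 100  96  96  94 105 112 136 131 130
 34  79 171 153  84  86  87  90  29  51  95 112 104 109 104 104 104 104  62 138 135 131
 39  30  86 104  94  92  83  93  52  77  79  88  83  87  90  88  89  93  57 119 133 130
 37  35  43  94  91  93  91  92  65  89  87  86  87  88  88  86  88  88  68  81 132 127
 57  47  25  63  49  55  56  63  51  78  89  78  77  75  88  84  88  90  75  73 139 137
 96  39  25  76  98  57  61  57  45  50  88  82  84  80  86  86  68  76  88  73 137 135
 75  38  26  51 134 120  99  98  96  88  96  92 103  90  84  86  54 104  52  94 132 131
 50  38  37  34 106 115 109 107 105 105 104 105 102  89  85  86  73 113  31 133 134 134
 54  40  37  31  61 107 105 105 107 108 105 105 101  85  89  85  77 108  30 142 140 135
 80  42  43  38  36 109 107 106 104 107 107 106  98  87  85  85  80 106  41 143 137 137
111  47  38  38  34  84 109 106 105 106 108 108  98  86  85  87  89 106  49 142 136 135
173  67  38  38  37  55  94  88  89  86 
[... 2100 characters left out ...]
75.7, 157.3]]
95 [[185.6, 156.4], [175.8, 155.9]]
100 [[185.6, 155.0], [175.9, 154.5]]
105 [[185.7, 153.6], [176.0, 153.1]]
110 [[185.8, 152.2], [176.1, 151.7]]
115 [[185.9, 150.8], [176.1, 150.3]]
95 tip [95.  -6.6 60. ] prong -x edge top free [ 95.  -20.3  35.9] prong +x [ 95.  -24.7  -4.3]
100 tip [100.   -4.7  74.5] prong -x edge top free [100.  -18.3  50.9] prong +x [100.  -22.6  11.3]
105 tip [105.   -2.8  89.1] prong -x edge top free [105.  -16.2  65.8] prong +x [105.  -20.4  26.9]
110 tip [110.   -0.9 103.6] prong -x edge top free [110.  -14.1  80.7] prong +x [110.  -18.2  42.4]
pan far edge [array([ 75. , 131.4, 110.4]), array([ 75. ,   4.8, 110.2]), array([  75. , -113.1,  111. ])]
```

I need a sharper height reading, so I'll take two close wrist views of the fork on the way to the tray.

>>> arm_command:
  deltas:
    - {"hand": 50,"tx": -43,"ty": -40,"tz": 0,"wx": 0,"wy": 0,"wz": 0}
    - {"hand": 50,"tx": -43,"ty": -40,"tz": 0,"wx": 0,"wy": 0,"wz": 0}
    - {"hand": 50,"tx": 0,"ty": 0,"tz": 0,"wx": 0,"wy": 0,"wz": 0}

```text
clock: 11.38
eef_pos: [627.9, 103.4, 198.5]
tcp_rot: [-3.137, -0.058, 3.069]
contact_force: [-0.3, 0.5, 0.5]
opening: 0.585
grasp_force: 0.0
```

```bash
python3 - <<'E'
from rig import r,imaging
import pickle
pickle.dump(imaging.grab_frame("wrist"),open("wA.pkl","wb"));print(r.sense()["eef_pos"])
E
```

```text
[626.49762817 104.86818628 198.50988936]
```

>>> arm_command:
  deltas:
    - {"hand": 50,"tx": 0,"ty": 0,"tz": 0,"wx": 0,"wy": 0.176,"wz": -0.005}
    - {"hand": 50,"tx": 0,"ty": 0,"tz": 0,"wx": 0,"wy": 0.176,"wz": -0.005}
    - {"hand": 50,"tx": 0,"ty": 0,"tz": 0,"wx": 0,"wy": 0.176,"wz": -0.005}
    - {"hand": 50,"tx": -42,"ty": 0,"tz": -27,"wx": 0,"wy": 0,"wz": 0}
    - {"hand": 50,"tx": 0,"ty": 0,"tz": 0,"wx": 0,"wy": 0,"wz": 0}

```text
clock: 12.05
eef_pos: [677.5, 104.3, 196.1]
tcp_rot: [3.141, -0.588, 3.087]
contact_force: [-0.9, -0.5, -0.6]
opening: 0.585
grasp_force: 0.0
```

```bash
python3 - <<'E'
from h import *
from rig import r,imaging
import pickle
B=imaging.grab_frame("wrist");pickle.dump(B,open("wB.pkl","wb"));A=pickle.load(open("wA.pkl","rb"));p,Rc,s=cur();print(p,s["clock"])
q=grasp(46.5,s=12,n=-24,back=190);Rt=rot(LEAN,TY);print(go(q,Rt,p,Rc))
c=np.zeros((600,800,3),np.uint8)
for i,f in enumerate((A,B)):
    u=proj(f,pan(100,5,95)).round().astype(int);x0=int(np.clip(u[0]-40,0,432));y0=int(np.clip(u[1]-60,0,264));print(u,x0,y0)
    c[:,i*400:(i+1)*400]=cv2.resize(f["image"][y0:y0+120,x0:x0+80],(400,600),interpolation=cv2.INTER_CUBIC)[:,:,::-1]
cv2.imwrite("pics/ab.png",c)
E
```

```text
[676.2777095  104.48936528 197.26617646] 12.1
(array([ 0.001, -0.012,  0.001]), array([  35.2, -269.5,   26.1]))
[357 191] 317 131
[350 198] 310 138
```

View pics/ab.png

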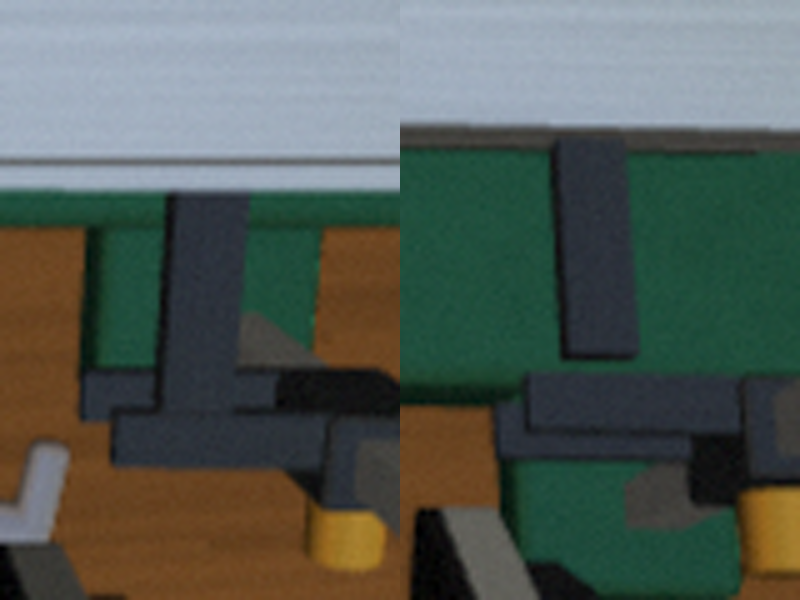

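Both views show the fork clearly. In A (left), the upper prong's free end is at (113,411)–(113,467) and the lower's at (82,371). In B (right), the upper is at (127,375)–(127,432), the lower at (97,403), and the pointer tip at (199,353).

```bash
python3 - <<'E'
from h import *
import pickle
A=pickle.load(open("wA.pkl","rb"));B=pickle.load(open("wB.pkl","rb"))
a=lambda u,v:(317+(u+.5)/5-.5,131+(v+.5)/5-.5)
b=lambda u,v:(310+(u+.5)/5-.5,138+(v+.5)/5-.5)
for n,p,q in(("up -x",(113,411),(127,375)),("up +x",(113,467),(127,432)),("low -x",(82,371),(97,403)),("tip if A=411",(203,411),(199,354)),("tip A=425",(203,425),(199,354)),("pan rim/edge",(100,190),(100,150)),("ptr root-ish at rim",(172,192),(156,142))):
    X=tri(A,a(*p),B,b(*q));print(n,(Rz(PY).T@(X-PO)).round(1),np.hypot(*(proj(A,X)-a(*p))).round(2))
E
```

```text
up -x [116.5 -12.1 106.6] 0.42
up +x [126.6 -12.2 107.1] 0.2
low -x [116.2 -12.2  82.3] 0.38
tip if A=411 [114.2  -0.  113.8] 1.16
tip A=425 [115.3  -1.2 118.2] 1.2
pan rim/edge [ 76.8 -16.7 111.5] 1.45
ptr root-ish at rim [ 76.5  -6.7 115.2] 0.36
```

```bash
python3 - <<'E'
from h import *
import pickle
w=pickle.load(open("w1.pkl","rb"));k=.64
for u in(120,177,370,426): print((Rz(TY).T@(plane(w,((u+.5)*k-.5,320.5*k-.5),65)-TO)).round(1))
p,Rc,s=cur()
for y in(-38,): q=grasp(y,s=12,n=-25,back=195);print(q,go(q,rot(LEAN,TY),p,Rc))
E
```

```text
[ 53.6 -55.7  65. ]
[ 53.8 -18.9  65. ]
[ 54.2 107.   65. ]
[ 54.4 143.7  65. ]
[ 615.35025894 -246.66496706  197.89076075] (array([ 0.001, -0.012,  0.001]), array([  35.2, -354. ,   22.1]))
```

>>> arm_command:
  deltas:
    - {"hand": 58,"tx": 6,"ty": -59,"tz": 3.5,"wx": 0,"wy": -0.012,"wz": 0}
    - {"hand": 58,"tx": 6,"ty": -59,"tz": 3.5,"wx": 0,"wy": 0,"wz": 0}
    - {"hand": 58,"tx": 6,"ty": -59,"tz": 3.5,"wx": 0,"wy": 0,"wz": 0}
    - {"hand": 58,"tx": 6,"ty": -59,"tz": 3.5,"wx": 0,"wy": 0,"wz": 0}
    - {"hand": 58,"tx": 6,"ty": -59,"tz": 4,"wx": 0,"wy": 0,"wz": 0}
    - {"hand": 58,"tx": 5,"ty": -59,"tz": 4,"wx": 0,"wy": 0,"wz": 0}
    - {"hand": 58,"tx": 0,"ty": 0,"tz": 0,"wx": 0,"wy": 0,"wz": 0}

```text
clock: 12.98
eef_pos: [613.5, -250.5, 200.4]
tcp_rot: [3.141, -0.573, 3.083]
contact_force: [-0.3, 0.6, -0.1]
opening: 0.673
grasp_force: 0.0
```

```bash
python3 - <<'E'
from h import *
p,Rc,s=cur();print(p,s["clock"],go(grasp(-37.5,s=12,n=-25),rot(LEAN,TY),p,Rc))
E
```

```text
[ 613.5365788  -250.50681533  200.35458783] 12.975 (array([ 0.002,  0.003, -0.003]), array([ -2.7,   4.4, 196.2]))
```

>>> arm_command:
  deltas:
    - {"hand": 58,"tx": -2.7,"ty": 4.4,"tz": 45,"wx": 0,"wy": 0,"wz": 0}
    - {"hand": 58,"tx": 0,"ty": 0,"tz": 50,"wx": 0,"wy": 0,"wz": 0}
    - {"hand": 58,"tx": 0,"ty": 0,"tz": 45,"wx": 0,"wy": 0,"wz": 0}
    - {"hand": 58,"tx": 0,"ty": 0,"tz": 32,"wx": 0,"wy": 0,"wz": 0}
    - {"hand": 58,"tx": 0,"ty": 0,"tz": 14,"wx": 0,"wy": 0,"wz": 0}
    - {"hand": 58,"tx": 0,"ty": 0,"tz": 7,"wx": 0,"wy": 0,"wz": 0}
    - {"hand": 58,"tx": 0,"ty": 0,"tz": 0,"wx": 0,"wy": 0,"wz": 0}

```text
clock: 13.85
eef_pos: [514.6, -237.0, 36.7]
tcp_rot: [3.14, -0.571, 3.088]
contact_force: [-0.1, -0.3, 1.1]
opening: 0.679
grasp_force: 0.0
```

>>> arm_command:
  deltas:
    - {"hand": 20,"tx": 0,"ty": 0,"tz": 0,"wx": 0,"wy": 0,"wz": 0}
    - {"hand": 20,"tx": 0,"ty": 0,"tz": 0,"wx": 0,"wy": 0,"wz": 0}
    - {"hand": 20,"tx": 0,"ty": 0,"tz": 0,"wx": 0,"wy": 0,"wz": 0}
    - {"hand": 20,"tx": 0,"ty": 0,"tz": 0,"wx": 0,"wy": 0,"wz": 0}
  squeeze: 60

```text
clock: 14.35
eef_pos: [515.5, -238.2, 37.2]
tcp_rot: [-3.141, -0.57, 3.087]
contact_force: [3.7, -2.0, 5.4]
opening: 0.402
grasp_force: 62.0
```

>>> arm_command:
  deltas:
    - {"hand": 20,"tx": 2,"ty": 0,"tz": -12,"wx": 0,"wy": 0,"wz": 0}
    - {"hand": 20,"tx": 0,"ty": 0,"tz": -30,"wx": 0,"wy": 0,"wz": 0}
    - {"hand": 20,"tx": 0,"ty": 0,"tz": -45,"wx": 0,"wy": 0,"wz": 0}
    - {"hand": 20,"tx": 0,"ty": 0,"tz": -45,"wx": 0,"wy": 0,"wz": 0}
    - {"hand": 20,"tx": 0,"ty": 0,"tz": -45,"wx": 0,"wy": 0,"wz": 0}
    - {"hand": 20,"tx": 0,"ty": 0,"tz": -25,"wx": 0,"wy": 0,"wz": 0}

```text
clock: 15.1
eef_pos: [623.4, -243.2, 208.8]
tcp_rot: [3.14, -0.569, 3.088]
contact_force: [0.3, 0.3, -7.0]
opening: 0.402
grasp_force: 61.4
```

>>> arm_command:
  deltas:
    - {"hand": 20,"tx": 0,"ty": 0,"tz": 0,"wx": 0,"wy": -0.173,"wz": 0.005}
    - {"hand": 20,"tx": 0,"ty": 0,"tz": 0,"wx": 0,"wy": -0.173,"wz": 0.005}
    - {"hand": 20,"tx": 0,"ty": 0,"tz": 0,"wx": 0,"wy": -0.173,"wz": 0.005}
    - {"hand": 20,"tx": 8,"ty": 55,"tz": 0,"wx": 0,"wy": 0,"wz": 0}
    - {"hand": 20,"tx": 8,"ty": 55,"tz": 0,"wx": 0,"wy": 0,"wz": 0}
    - {"hand": 20,"tx": 8,"ty": 55,"tz": 0,"wx": 0,"wy": 0,"wz": 0}
    - {"hand": 20,"tx": 8,"ty": 55,"tz": 0,"wx": 0,"wy": 0,"wz": 0}
    - {"hand": 20,"tx": 8,"ty": 55,"tz": 0,"wx": 0,"wy": 0,"wz": 0}

```text
clock: 16.1
eef_pos: [599.7, 35.6, 208.1]
tcp_rot: [-3.139, -0.055, 3.072]
contact_force: [1.6, 0.4, -6.6]
opening: 0.397
grasp_force: 61.6
```

```bash
python3 - <<'E'
from h import *
p,Rc,s=cur();Rt=rot(np.radians(3),PY)
g=Rz(TY).T@(np.array([515.5,-238.2,37.2])-TO);off=rot(LEAN,TY).T@Rz(TY)@(np.array([4.3,-37.3,59.5])-g);off[1]=0
g1=Rz(PY).T@(np.array([540.9,192.3,0])-PO);print(g1)
print(off,p,s["clock"],s["grasp_force"],go(pan(0,-60,0)+[0,0,117]-Rt@off,Rt,p,Rc))
E
```

```text
[2.87241571 0.49922739 0.        ]
[ 11.83681958   0.         -18.90278092] [599.70357818  35.57838107 208.1177207 ] 16.1 61.59173011779785 (array([-0.003, -0.003, -0.   ]), array([ 55.6,  91.8, 113.7]))
```

>>> arm_command:
  deltas:
    - {"hand": 20,"tx": 28,"ty": 46,"tz": 0,"wx": 0,"wy": 0,"wz": 0}
    - {"hand": 20,"tx": 27,"ty": 45,"tz": 0,"wx": 0,"wy": 0,"wz": 0}
    - {"hand": 20,"tx": 0,"ty": 0,"tz": 30,"wx": 0,"wy": 0,"wz": 0}
    - {"hand": 20,"tx": 0,"ty": 0,"tz": 30,"wx": 0,"wy": 0,"wz": 0}
    - {"hand": 20,"tx": 0,"ty": 0,"tz": 25,"wx": 0,"wy": 0,"wz": 0}
    - {"hand": 20,"tx": 0,"ty": 0,"tz": 10,"wx": 0,"wy": 0,"wz": 0}
    - {"hand": 20,"tx": 0,"ty": 0,"tz": 0,"wx": 0,"wy": 0,"wz": 0}
    - {"hand": 20,"tx": 0,"ty": 0,"tz": 0,"wx": 0,"wy": 0,"wz": 0}

```text
clock: 17.1
eef_pos: [547.9, 128.5, 117.0]
tcp_rot: [-3.139, -0.052, 3.072]
contact_force: [-0.5, -0.8, -6.7]
opening: 0.404
grasp_force: 61.7
```

```bash
python3 - <<'E'
from h import *
p,Rc,s=cur();Rt=rot(np.radians(3),PY);off=[11.8,0,-18.9]
print(p,s["contact_force"],go(pan(0,-60,0)+[0,0,117]-Rt@off,Rt,p,Rc))
E
```

```text
[547.93513274 128.47449049 117.00328288] [-0.48908781 -0.76619844 -6.71587036] (array([-0.003,  0.   , -0.   ]), array([ 2.5,  2.7, 19.7]))
```

>>> arm_command:
  deltas:
    - {"hand": 20,"tx": 2,"ty": 2,"tz": 8,"wx": 0,"wy": 0,"wz": 0}
    - {"hand": 20,"tx": 0,"ty": 0,"tz": 6,"wx": 0,"wy": 0,"wz": 0}
    - {"hand": 20,"tx": 0,"ty": 0,"tz": 5,"wx": 0,"wy": 0,"wz": 0}
    - {"hand": 20,"tx": 0,"ty": 0,"tz": 5,"wx": 0,"wy": 0,"wz": 0}
    - {"hand": 20,"tx": 0,"ty": 0,"tz": 4,"wx": 0,"wy": 0,"wz": 0}
    - {"hand": 20,"tx": 0,"ty": 0,"tz": 0,"wx": 0,"wy": 0,"wz": 0}
    - {"hand": 20,"tx": 0,"ty": 0,"tz": 0,"wx": 0,"wy": 0,"wz": 0}

```text
clock: 17.98
eef_pos: [543.8, 130.4, 88.2]
tcp_rot: [-3.138, -0.054, 3.072]
contact_force: [-1.2, 0.2, -5.3]
opening: 0.404
grasp_force: 62.0
```

>>> arm_command:
  deltas:
    - {"hand": 20,"tx": 0,"ty": 0,"tz": 5,"wx": 0,"wy": 0,"wz": 0}
    - {"hand": 20,"tx": 0,"ty": 0,"tz": 5,"wx": 0,"wy": 0,"wz": 0}
    - {"hand": 20,"tx": 0,"ty": 0,"tz": 2,"wx": 0,"wy": 0,"wz": 0}
    - {"hand": 20,"tx": 0,"ty": 0,"tz": 0,"wx": 0,"wy": 0,"wz": 0}
    - {"hand": 20,"tx": 0,"ty": 0,"tz": 0,"wx": 0,"wy": 0,"wz": 0}

```text
clock: 18.6
eef_pos: [543.7, 130.6, 76.4]
tcp_rot: [-3.139, -0.052, 3.072]
contact_force: [2.7, -0.6, -1.6]
opening: 0.404
grasp_force: 62.4
```

Release, then back off to view the fork from the A and B poses again.

>>> arm_command:
  deltas:
    - {"hand": 50,"tx": 0,"ty": 0,"tz": 0,"wx": 0,"wy": 0,"wz": 0}
    - {"hand": 50,"tx": 0,"ty": 0,"tz": 0,"wx": 0,"wy": 0,"wz": 0}
    - {"hand": 50,"tx": 0,"ty": 0,"tz": -15,"wx": 0,"wy": 0,"wz": 0}
    - {"hand": 50,"tx": 0,"ty": 0,"tz": -45,"wx": 0,"wy": 0,"wz": 0}
    - {"hand": 50,"tx": 0,"ty": 0,"tz": -60,"wx": 0,"wy": 0,"wz": 0}
    - {"hand": 50,"tx": -40,"ty": -12,"tz": 0,"wx": 0,"wy": 0,"wz": 0}
    - {"hand": 50,"tx": -40,"ty": -12,"tz": 0,"wx": 0,"wy": 0,"wz": 0}
    - {"hand": 50,"tx": 0,"ty": 0,"tz": 0,"wx": 0,"wy": 0,"wz": 0}

```text
clock: 19.6
eef_pos: [629.7, 100.0, 192.6]
tcp_rot: [-3.138, -0.052, 3.071]
contact_force: [0.3, 0.1, 0.1]
opening: 0.584
grasp_force: 0.0
```

```bash
python3 - <<'E'
from rig import r,imaging
import pickle
pickle.dump(imaging.grab_frame("wrist"),open("wA2.pkl","wb"));print(r.sense()["eef_pos"])
E
```

```text
[628.04221885 100.51408593 192.23508721]
```

>>> arm_command:
  deltas:
    - {"hand": 50,"tx": 0,"ty": 0,"tz": 0,"wx": 0,"wy": 0.176,"wz": -0.005}
    - {"hand": 50,"tx": 0,"ty": 0,"tz": 0,"wx": 0,"wy": 0.176,"wz": -0.005}
    - {"hand": 50,"tx": 0,"ty": 0,"tz": 0,"wx": 0,"wy": 0.176,"wz": -0.005}
    - {"hand": 50,"tx": -42,"ty": 0,"tz": -27,"wx": 0,"wy": 0,"wz": 0}
    - {"hand": 50,"tx": 0,"ty": 0,"tz": 0,"wx": 0,"wy": 0,"wz": 0}

```text
clock: 20.27
eef_pos: [678.6, 98.3, 189.3]
tcp_rot: [3.14, -0.583, 3.087]
contact_force: [-0.9, -0.5, -0.7]
opening: 0.582
grasp_force: 0.0
```

```bash
python3 - <<'E'
from h import *
from rig import r,imaging
import pickle
B=imaging.grab_frame("wrist");pickle.dump(B,open("wB2.pkl","wb"));A=pickle.load(open("wA2.pkl","rb"));p,Rc,s=cur();print(p,s["clock"])
c=np.zeros((600,800,3),np.uint8)
for i,f in enumerate((A,B)):
    u=proj(f,pan(100,5,90)).round().astype(int);x0=int(np.clip(u[0]-40,0,432));y0=int(np.clip(u[1]-60,0,264));print(u,x0,y0)
    c[:,i*400:(i+1)*400]=cv2.resize(f["image"][y0:y0+120,x0:x0+80],(400,600),interpolation=cv2.INTER_CUBIC)[:,:,::-1]
cv2.imwrite("pics/ab2.png",c)
E
```

```text
[677.35571746  98.55821269 190.31605694] 20.325
[361 189] 321 129
[356 196] 316 136
```

View pics/ab2.png

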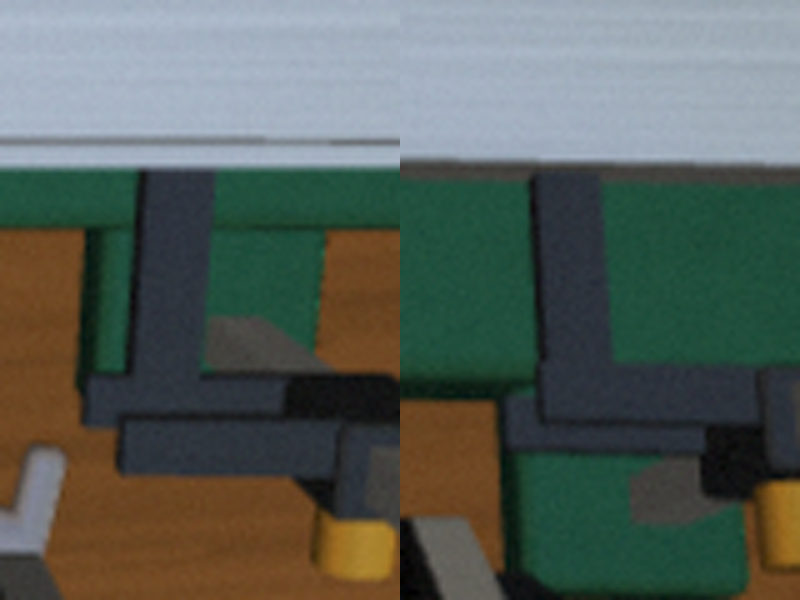

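The pointer now appears to lie between the prongs: in A it ends near the lower prong's edge (row ~380), in B at the upper prong's edge (row ~365). I'll work out the heights.

```bash
python3 - <<'E'
from h import *
import pickle
A,B,A2,B2=[pickle.load(open(n+".pkl","rb")) for n in("wA","wB","wA2","wB2")]
def prof(f,x,y0,y1,w=2): return f["image"][y0:y1,x-w:x+w+1].mean((1,2)).round(0).astype(int).tolist()
print("A2 ptr",prof(A2,321+34,195,228),"A2 beside",prof(A2,321+24,195,228,1),prof(A2,321+48,195,228,2))
print("B2 ptr",prof(B2,316+35,200,230),"beside",prof(B2,316+50,200,230))
ca=lambda x0,y0:lambda u,v:(x0+(u+.5)/5-.5,y0+(v+.5)/5-.5)
a,b,a2,b2=ca(317,131),ca(310,138),ca(321,129),ca(316,136)
def T(n,f,p,g,q):
    X=tri(f,p,g,q);print(n,(Rz(PY).T@(X-PO)).round(1))
T("up -x",A2,a2(120,420),B2,b2(140,364));T("low -x",A2,a2(86,376),B2,b2(102,398))
T("root L before",A,a(170,193),B,b(157,150));T("root L now",A2,a2(145,170),B2,b2(135,182))
T("root R before",A,a(247,193),B,b(227,152));T("root R now",A2,a2(213,170),B2,b2(203,184))
T("pan edge before",A,a(20,190),B,b(20,150));T("pan edge now",A2,a2(20,168),B2,b2(20,181))
# tip z from view B ray at x=114
def vx(f,uv,x):
    o,d=ray(f,uv);o=Rz(PY).T@(o-PO);d=Rz(PY).T@d;return (o+d*(x-o[0])/d[0]).round(1)
for x in(113,114,115):print(x,"before",vx(B,b(199,354),x),"if 365",vx(B2,b2(175,365),x),"A2 376",vx(A2,a2(165,376),x))
E
```

```text
A2 ptr [52, 52, 53, 52, 54, 54, 53, 53, 53, 54, 53, 52, 53, 53, 53, 53, 40, 27, 44, 53, 53, 53, 54, 52, 54, 52, 51, 53, 53, 67, 71, 72, 69] A2 beside [51, 48, 46, 44, 46, 45, 43, 44, 31, 40, 50, 51, 52, 54, 52, 53, 41, 31, 36, 41, 42, 43, 40, 42, 37, 37, 39, 43, 53, 67, 75, 71, 70] [73, 70, 68, 67, 65, 65, 64, 63, 41, 36, 49, 52, 53, 52, 50, 52, 40, 28, 43, 53, 53, 52, 52, 52, 52, 51, 50, 51, 51, 64, 72, 71, 70]
B2 ptr [51, 51, 50, 51, 51, 51, 51, 51, 51, 52, 50, 51, 53, 52, 51, 51, 52, 51, 50, 44, 33, 41, 49, 52, 51, 41, 34, 48, 56, 56] beside [57, 57, 58, 57, 56, 57, 56, 56, 53, 51, 51, 49, 50, 53, 51, 52, 52, 50, 51, 48, 35, 40, 50, 50, 50, 45, 35, 43, 56, 60]
up -x [116.6 -12.4 107.9]
low -x [116.5 -12.3  81.1]
root L before [ 77.1  -6.2 112.8]
root L now [76.9 -5.9 88.7]
root R before [ 77.2   6.3 112.5]
root R now [77.   6.4 88.3]
pan edge before [ 76.8 -30.3 111.1]
pan edge now [ 76.6 -27.4  87.8]
113 before [113.    0.5 108.6] if 365 [113.   -1.9  93.1] A2 376 [113.   -1.3  93.3]
114 before [114.   -0.7 112.6] if 365 [114.   -3.1  97.2] A2 376 [114.   -0.3  89.8]
115 before [115.   -1.8 116.6] if 365 [115.   -4.3 101.2] A2 376 [115.    0.7  86.3]
```

```bash
python3 - <<'E'
from h import *
import pickle
A,B,A2,B2=[pickle.load(open(n+".pkl","rb")) for n in("wA","wB","wA2","wB2")]
ca=lambda x0,y0:lambda u,v:(x0+(u+.5)/5-.5,y0+(v+.5)/5-.5)
a,b,a2,b2=ca(317,131),ca(310,138),ca(321,129),ca(316,136)
def vx(f,uv,x):
    o,d=ray(f,uv);o=Rz(PY).T@(o-PO);d=Rz(PY).T@d;return (o+d*(x-o[0])/d[0])[2].round(1)
for x in(113,114,115,116):print(x,"lower bounds: before A>=409",vx(A,a(203,409),x),"now A2>=417",vx(A2,a2(165,417),x),"B before =354",vx(B,b(199,354),x), "upper B2>=363",vx(B2,b2(175,363),x),
 "ref up",vx(A2,a2(160,418),116.5),vx(B2,b2(175,364),116.5))
p=lambda f,x,y0,y1:f["image"][y0:y1,x-2:x+3].mean((1,2)).round(0).astype(int).tolist()
print("A ptr",p(A,317+40,203,222),"A beside",p(A,317+27,203,222));print("B ptr",p(B,310+40,200,218))
E
```

```text
113 lower bounds: before A>=409 116.7 now A2>=417 117.5 B before =354 108.6 upper B2>=363 94.6 ref up 106.9 108.1
114 lower bounds: before A>=409 113.4 now A2>=417 114.3 B before =354 112.6 upper B2>=363 98.6 ref up 106.9 108.1
115 lower bounds: before A>=409 110.2 now A2>=417 111.1 B before =354 116.6 upper B2>=363 102.7 ref up 106.9 108.1
116 lower bounds: before A>=409 107.0 now A2>=417 107.9 B before =354 120.6 upper B2>=363 106.8 ref up 106.9 108.1
A ptr [51, 50, 52, 52, 50, 50, 52, 52, 50, 52, 45, 47, 50, 50, 51, 50, 51, 49, 51] A beside [55, 37, 35, 46, 51, 52, 50, 51, 50, 34, 28, 45, 51, 50, 51, 51, 51, 51, 48]
B ptr [51, 50, 50, 49, 50, 49, 50, 49, 37, 21, 43, 54, 52, 50, 49, 50, 49, 50]
```

Rough numbers give the pointer about 5 mm below the middle of the gap. To be sure, I'll take a lower look from the far side.

>>> arm_command:
  deltas:
    - {"hand": 50,"tx": 0,"ty": 0,"tz": 0,"wx": 0,"wy": 0.157,"wz": 0}
    - {"hand": 50,"tx": 0,"ty": 0,"tz": 0,"wx": 0,"wy": 0.157,"wz": 0}
    - {"hand": 50,"tx": 0,"ty": 0,"tz": 0,"wx": 0,"wy": 0.157,"wz": 0}
    - {"hand": 50,"tx": -25,"ty": 10,"tz": 10,"wx": 0,"wy": 0,"wz": 0}
    - {"hand": 50,"tx": -25,"ty": 10,"tz": 10,"wx": 0,"wy": 0,"wz": 0}
    - {"hand": 50,"tx": 0,"ty": 0,"tz": 0,"wx": 0,"wy": 0,"wz": 0}

```text
clock: 21.08
eef_pos: [685.0, 119.5, 136.2]
tcp_rot: [3.139, -1.052, 3.09]
contact_force: [0.0, -0.1, -0.3]
opening: 0.581
grasp_force: 0.0
```

```bash
cat > look.py <<'E'
from h import *
from rig import r,imaging
import pickle
C=imaging.grab_frame("wrist");pickle.dump(C,open("wC.pkl","wb"));p,Rc,s=cur()
W=C["world_to_cam"];print(p,s["tcp_rot"],s["clock"],-W[:3,:3].T@W[:3,3])
for n,X in(("ptr top tip",(114.3,0,90)),("ptr bot",(114.3,0,84)),("up top -x",(116.5,0,107)),("up top +x",(126.6,0,107)),("up bot +x",(126.6,0,103.5)),("low top +x",(126.6,0,82)),("low top -x",(116.5,0,82)),("prong free end",(126.6,-12.3,82))): print(n,proj(C,pan(*X)).round(1))
u=proj(C,pan(120,-3,95)).round().astype(int)
im=C["image"]
print(u); y0=u[1]-28
for dx in range(-24,25,4):
    print(u[0]+dx," ".join("%d/%d"%(a[0],a[1]) for a in im[y0:y0+56,u[0]+dx-1:u[0]+dx+2].mean(1).round()))
E
python3 look.py
```

```text
[685.52943494 118.90154425 138.31259957] [ 3.13872115 -1.05076296  3.09023717] 21.125 [804.36256521 112.96954592 288.92314614]
ptr top tip [340.7 222.2]
ptr bot [339.3 227. ]
up top -x [345.5 210. ]
up top +x [347.9 221.1]
up bot +x [346.9 224.2]
low top +x [341.3 241.7]
low top -x [339.3 230.9]
prong free end [324.9 241.5]
[339 224]
315 36/81 31/72 27/59 20/47 18/38 13/35 18/37 17/36 18/37 16/35 24/58 31/80 37/87 36/86 34/86 35/87 35/86 34/87 35/88 35/88 36/89 36/87 35/87 35/87 36/88 35/86 34/86 35/87 34/87 37/90 34/86 35/87 37/87 37/88 35/86 36/87 34/86 34/86 34/86 36/87 37/87 34/86 36/88 25/56 18/15 17/15 15/15 14/14 14/12 12/10 9/11 8/9 5/5 7/6 7/7 7/6
319 36/83 36/75 27/60 23/47 17/39 18/39 14/36 18/38 15/36 15/35 21/51 32/77 37/89 36/87 36/88 35/86 34/86 37/88 35/87 36/85 34/86 37/88 38/90 38/88 36/88 35/88 36/89 34/86 34/87 35/86 36/87 34/86 36/87 34/88 33/85 32/85 35/87 35/88 35/87 37/88 36/86 37/88 34/86 89/104 116/114 102/101 94/92 87/84 64/62 46/45 33/32 31/30 23/22 21/21 20/17 19/19
323 37/83 32/73 28/62 22/47 19/39 17/38 16/36 18/39 19/38 16/35 22/51 32/77 35/85 34/85 36
[... 3013 characters left out ...]
85 34/83 36/80 36/79
359 33/77 34/75 29/64 24/52 14/37 15/36 16/36 16/35 15/35 17/34 13/32 25/68 38/75 44/61 48/55 48/54 50/56 46/53 49/54 46/53 47/52 50/55 45/52 41/47 28/30 23/23 21/21 30/62 34/85 34/84 32/84 36/85 35/85 35/87 38/78 45/62 49/54 49/56 50/57 47/54 47/53 48/53 49/53 48/54 47/52 34/39 24/27 20/21 28/49 33/75 34/85 32/83 36/84 33/80 34/80 34/77
363 32/77 32/73 31/68 26/54 18/39 16/36 14/35 14/33 16/34 18/35 13/31 27/66 39/78 45/61 48/55 49/55 49/54 49/56 48/55 48/54 49/54 47/53 47/54 41/45 28/30 21/23 23/22 31/64 35/85 31/82 35/85 35/85 32/83 38/88 38/77 45/61 48/54 47/54 49/55 49/57 50/56 46/52 49/55 49/56 47/53 36/42 23/25 22/21 25/47 31/76 33/83 37/85 34/82 33/78 34/77 32/75
```

In this view the pointer's end shows below the upper prong. Its lower edge is at row ≈226.6, against ≈230.2 for the lower prong's edge, so the margin is thin. One flatter view will take out the parallax.

>>> arm_command:
  deltas:
    - {"hand": 50,"tx": 0,"ty": 0,"tz": 0,"wx": 0,"wy": 0.14,"wz": 0}
    - {"hand": 50,"tx": 0,"ty": 0,"tz": 0,"wx": 0,"wy": 0.14,"wz": 0}
    - {"hand": 50,"tx": 0,"ty": 0,"tz": 0,"wx": 0,"wy": 0.12,"wz": 0}
    - {"hand": 50,"tx": -30,"ty": 0,"tz": 0,"wx": 0,"wy": 0,"wz": 0}
    - {"hand": 50,"tx": 0,"ty": 0,"tz": 0,"wx": 0,"wy": 0,"wz": 0}

```text
clock: 21.75
eef_pos: [644.8, 118.1, 99.7]
tcp_rot: [3.118, -1.42, 3.096]
contact_force: [-1.0, -0.6, -0.0]
opening: 0.588
grasp_force: 0.0
```

```bash
cat > look2.py <<'E'
from h import *
from rig import r,imaging
import pickle,sys
C=imaging.grab_frame("wrist");pickle.dump(C,open("wD.pkl","wb"));p,Rc,s=cur()
W=C["world_to_cam"];print(p,s["tcp_rot"],s["qpos"].round(2),s["clock"],-W[:3,:3].T@W[:3,3])
for n,X in(("ptr top tip",(114.3,0,90)),("ptr bot",(114.3,0,84)),("up top -x",(116.5,0,107)),("up top +x",(126.6,0,107)),("up bot +x",(126.6,0,103.5)),("low top +x",(126.6,0,82)),("low top -x",(116.5,0,82))): print(n,proj(C,pan(*X)).round(1))
u=proj(C,pan(120,-1,95)).round().astype(int);g=C["image"][:,:,1]
print(u)
if 40<u[1]<350:
  for dx in range(-16,21,4): print(u[0]+dx,u[1]-30,g[u[1]-30:u[1]+30,u[0]+dx-1:u[0]+dx+2].mean(1).round().astype(int).tolist())
E
python3 look2.py
```

```text
[645.44788101 118.05791503 101.3872117 ] [ 3.11405207 -1.4181154   3.09997295] [ 0.09  1.47  0.37  0.36  2.69 -1.22] 21.8 [811.42562339 106.16735174 198.65098195]
ptr top tip [370.9 238. ]
ptr bot [369.4 246.5]
up top -x [376.6 214.7]
up top +x [382.8 224.1]
up bot +x [381.7 229.6]
low top +x [375.5 262. ]
low top -x [370.  251.4]
[374 236]
358 206 [84, 69, 66, 64, 64, 67, 64, 65, 60, 57, 51, 43, 35, 28, 25, 22, 27, 29, 35, 41, 48, 55, 59, 62, 58, 52, 48, 41, 33, 28, 24, 21, 25, 21, 22, 26, 31, 33, 34, 38, 40, 45, 44, 45, 52, 66, 63, 64, 65, 64, 64, 60, 63, 62, 54, 35, 26, 27, 29, 25]
362 206 [89, 77, 68, 66, 65, 65, 65, 64, 64, 64, 62, 64, 64, 62, 62, 45, 28, 29, 25, 26, 25, 42, 56, 63, 63, 64, 63, 65, 61, 61, 61, 52, 37, 29, 26, 27, 27, 28, 30, 28, 36, 44, 43, 42, 54, 64, 65, 64, 63, 63, 65, 62, 64, 62, 54, 37, 27, 26, 28, 28]
366 206 [94, 94, 94, 97, 96, 90, 73, 64, 64, 63, 64, 65, 63, 63, 58, 46, 27, 25, 26, 29, 25, 41, 57, 64, 64, 64, 65, 63, 63, 63, 62, 53, 35, 28, 27, 26, 29, 29, 25, 27, 34, 44, 45, 43, 52, 65, 64, 64, 65, 64, 64, 61, 60, 65, 56, 36, 26, 26, 27, 30]
370 206 [9
[... 1032 characters left out ...]
4, 64, 64, 61, 63, 62, 44, 29, 28, 24, 27, 24, 44, 76, 92, 94, 93, 93, 94, 96, 93, 95, 91, 90, 84, 80, 71, 60, 48, 44, 43, 45, 42, 43, 41, 47, 59, 61, 63, 63, 63, 63, 61, 62, 63, 54, 37, 28, 25, 26, 27]
390 206 [95, 94, 95, 94, 97, 97, 82, 63, 65, 65, 63, 63, 63, 63, 61, 47, 28, 26, 25, 27, 28, 46, 76, 94, 94, 95, 93, 93, 94, 94, 96, 94, 89, 86, 83, 71, 60, 49, 43, 44, 44, 44, 44, 44, 48, 60, 61, 63, 64, 61, 63, 62, 61, 63, 56, 38, 28, 25, 29, 27]
394 206 [94, 95, 94, 94, 97, 96, 82, 62, 64, 64, 64, 64, 65, 62, 63, 45, 28, 28, 29, 28, 25, 45, 77, 94, 95, 94, 96, 94, 96, 95, 94, 97, 92, 88, 83, 74, 62, 50, 43, 43, 43, 43, 44, 38, 46, 60, 63, 63, 62, 62, 63, 61, 62, 62, 56, 42, 27, 28, 29, 29]
```

In the flatter view the pointer's end face spans rows 237.5–246.0, with a visible gap above the lower prong's edge at 250.4. Solving both views gives 1–1.6 mm clear below the pointer, with the tip about 6.5 mm under the middle. That is within the 8 mm limit, and the pan is at rest. I'll move the arm off its joint limit and hand in.

>>> arm_command:
  deltas:
    - {"hand": 50,"tx": 0,"ty": 0,"tz": -10,"wx": 0,"wy": -0.14,"wz": 0}
    - {"hand": 50,"tx": 0,"ty": 0,"tz": -20,"wx": 0,"wy": -0.14,"wz": 0}
    - {"hand": 50,"tx": 0,"ty": 0,"tz": -20,"wx": 0,"wy": -0.14,"wz": 0}
    - {"hand": 50,"tx": 20,"ty": 0,"tz": -20,"wx": 0,"wy": -0.1,"wz": 0}
    - {"hand": 50,"tx": 0,"ty": 0,"tz": 0,"wx": 0,"wy": 0,"wz": 0}
    - {"hand": 50,"tx": 0,"ty": 0,"tz": 0,"wx": 0,"wy": 0,"wz": 0}

```text
clock: 22.55
eef_pos: [698.8, 114.3, 146.0]
tcp_rot: [3.134, -0.897, 3.079]
contact_force: [-0.0, -0.9, -0.8]
opening: 0.586
grasp_force: 0.0
```

```bash
python3 -c "
from rig import r
s=r.sense();print(s['qpos'].round(2),s['qvel'].round(3),s['contact_force'],s['clock']);print(r.sign_off())"
```

```text
[ 0.09  1.16  0.57  0.17  2.3  -1.36] [-0.001  0.058  0.014 -0.002 -0.004  0.   ] [-0.04460142 -0.85833608 -0.79956513] 22.55
the job is handed in; nothing more can be done
None
```

I handed the job in at 22.6 s with two wide bars added beside the original one. By my last views the pointer rests between the prongs, about 6.5 mm below the middle of the gap (limit 8 mm), so it is in with little room to spare; no verdict came back.

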